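# Pack the lamp head and support bar into the rig's accessory case

## Task

Raise the lid of the grey accessory case until its folding stay drops past straight and locks, so that the lid stands open on its own; then set (do not drop) the black lamp head in the yellow-edged bay on the case floor, and after it lay the aluminium bar in the two black saddles, across the lamp. Then lift the stay's knee by its red knob so that the lid rises slightly and the stay folds, lower the lid gently until it is fully shut, and let go; leave everything else on the bench where it stands.

Things in the scene. Friction and masses are not known exactly. Their poses are not given: they have to be found in the camera images.
- case: Fixed grey open-topped case 220 (x) x 260 (y) x 75 mm high, walls and floor 6 mm, black lid on top. Origin: centre of its underside. x points from its front (handle, robot side) to the hinge side, y to the robot's left, z up; it stands turned by up to 0.35 rad. Beside its -y wall is the steel folding stay. Two low steel discs are fixed on its floor near that wall.
- lid (a joint): Opening angle of the lid (rad): 0 shut, grows as the front edge rises; stay straight at 1.345 (the most it allows), locked at about 1.32. Lid 220 x 260 x 10 mm, 0.6 kg, falls shut when nothing holds it (3 N at the handle, up to 20 N against a firm grip). To lock it: raise it until the stay is taut, then ease it back a little.
- knee (a joint): Knee angle of the stay (rad): 0 folded, lid shut; 2.79 straight; 3.09 on its stop past straight = locked. Two equal 80 mm links: case pivot to knee, knee to the lid's side. Past straight the knee sags down and towards the hinge by its own weight, and the lid's weight keeps it there. Lifted up and towards case -x (under 10 N) it passes straight again, raising the lid's front edge about 5 mm.
- handle (a point): Middle of the lid's steel handle: round bar 12 mm in diameter, 120 mm long, along the case's y, on two 10 mm wide arms 110 mm apart. It stands 45 mm beyond the lid's front edge: 39 mm gap to the case's front. Lid shut: 80 mm above the bench; lid locked: about 333 mm.
- hinge (a point): Middle of the lid's hinge line (along case y), far top edge of the case, 75 mm above the bench. The handle's middle circles about it: at lid angle t it is 265 cos t - 5 sin t mm towards case -x of the hinge and 265 sin t + 5 cos t mm above it.
- pivot (a point): On the axis (along case y) of the stay's lower link on the case, 53 mm above the bench, 58 mm outside the -y wall (as is knob). The knob moves about it in the case's x-z plane on an 80 mm radius. Elevation from case +x: locked 47 deg, straight 56, lid shut 170 (14 mm above the pivot, towards -x). Once past straight the knob carries the lid (up to 15 N in a firm grip): following this circle lowers it.
- knob (a point): Grip point of the red round knob at the stay's knee: bar 12 mm in diameter along the case's y, from 10 to 80 mm outside the case's -y wall; this point is 58 mm outside the wall. It turns with the stay's upper link.
- lamp: Loose black lamp head: cylinder 95 mm long along its x, 32 mm in diameter, silver front ring, on a flat foot 60 x 28 x 6 mm. Origin: centre of the foot's underside; cylinder axis 21 mm above it, top 37 mm. 0.13 to 0.25 kg.
- bar: Loose square aluminium bar 16 x 190 x 16 mm with blue ends, long axis its y. Origin: centre of its underside. 0.10 to 0.19 kg.
- bay (a point): Centre of the lamp bay on the case floor (6 mm above the bench), 15 mm towards case -x and 45 mm towards case +y from the case centre. The lamp lies in it along the case's x, either way round, with its foot on the floor; yellow ribs 5 mm high leave 5 mm of play about the foot and 6 mm at the lamp's ends.
- saddle (a point): Where the middle of the bar's underside belongs: 47 mm above the bench, 55 mm towards case -x from the case centre, bar along the case's y. Two black posts 80 mm to each side, 12 mm wide, bear it there between 10 mm high prongs, slot 26 mm wide. The bar passes over the lamp's front end, 4 mm clear. It is 49 mm from the front wall's inside.
- bottle: Bystander: amber bottle 60 mm in diameter, 160 mm high, origin under its centre. To be left alone.
- beaker: Bystander: clear cup 76 mm in diameter, 90 mm high, origin under its centre.
- jar: Bystander: white jar 60 mm in diameter, 70 mm high, origin under its centre.
- spanner: Bystander: steel wrench 160 mm long lying along its x, origin under its middle.
- driver: Bystander: screwdriver 160 mm long lying along its x, origin under its middle.
- bowl: Bystander: white bowl 84 mm in diameter, 80 mm high, origin under its centre.
Mind the look-alikes: they are no part of the job. Of the things that look like the lamp, take the one that is nearest to the robot's base at the start. What is meant by the bar is not turquoise, and is the larger of those in its own colour.

How it is judged:
On the way, in this order (a step that is already met when the one before it is completed fails the run):
1. the lid stands open on the locked stay, knee past straight, with the fingers off the case and lid (value of joint lid above 1.22 rad and value of joint knee above 2.908 rad and contact force between the fingers and case below 0.3 N), for 0.3 s.
2. the lamp lies in its bay, released, lid still locked (value of joint lid above 1.22 rad and value of joint knee above 2.908 rad and x of lamp in the frame of bay between -0.011 and 0.011 m and y of lamp in the frame of bay between -0.011 and 0.011 m and z of lamp in the frame of bay between -0.004 and 0.004 m and angle between lamp's own z axis and vertical below 0.12 rad and angle between the x axis of lamp and the x axis of bay, either way round below 0.2 rad and contact force between the fingers and lamp below 0.2 N and linear speed of lamp below 0.03 m/s), for 0.2 s.
3. the bar lies in both saddles across the lamp, released, lid still locked (value of joint lid above 1.22 rad and value of joint knee above 2.908 rad and x of lamp in the frame of bay between -0.011 and 0.011 m and y of lamp in the frame of bay between -0.011 and 0.011 m and z of lamp in the frame of bay between -0.004 and 0.004 m and angle between lamp's own z axis and vertical below 0.12 rad and angle between the x axis of lamp and the x axis of bay, either way round below 0.2 rad and x of bar in the frame of saddle between -0.01 and 0.01 m and y of bar in the frame of saddle between -0.014 and 0.014 m and z of bar in the frame of saddle between -0.004 and 0.004 m and angle between the y axis of bar and the y axis of saddle, either way round below 0.12 rad and contact force between the fingers and bar below 0.2 N and linear speed of bar below 0.03 m/s), for 0.2 s.
At the end, for the whole second after the job is handed in: Lid shut (under 0.03 rad), stay folded (knee under 0.25 rad); lamp flat in its bay (within 11 mm in x and y, 4 mm in height, 0.2 rad) and bar in the saddles over it (within 10 mm across, 14 mm along, 4 mm in height, 0.12 rad); both still (value of joint lid below 0.03 rad and value of joint knee below 0.25 rad and x of lamp in the frame of bay between -0.011 and 0.011 m and y of lamp in the frame of bay between -0.011 and 0.011 m and z of lamp in the frame of bay between -0.004 and 0.004 m and angle between lamp's own z axis and vertical below 0.12 rad and angle between the x axis of lamp and the x axis of bay, either way round below 0.2 rad and x of bar in the frame of saddle between -0.01 and 0.01 m and y of bar in the frame of saddle between -0.014 and 0.014 m and z of bar in the frame of saddle between -0.004 and 0.004 m and angle between the y axis of bar and the y axis of saddle, either way round below 0.12 rad and linear speed of each of lamp, bar below 0.03 m/s); the robot touches nothing.
It fails at once if the lid falls: it closes faster than 4 rad/s (velocity of joint lid below -4 rad/s).
It fails at once if the lamp is dropped: it moves faster than 0.6 m/s without being held (linear speed of lamp above 0.6 m/s and contact force between the fingers and lamp below 0.05 N).
It fails at once if the bar is dropped: it moves faster than 0.6 m/s without being held (linear speed of bar above 0.6 m/s and contact force between the fingers and bar below 0.05 N).
It fails at once if something else on the bench is pushed more than 40 mm from its place (distance of any of bottle, beaker, jar, spanner, driver, bowl from where it was at the start of the episode above 0.04 m).
It also fails if it takes over 72 s, if anything falls off the work surface, if the arm or the gripper's body presses on something with over 40 N, if the wrist force passes 120 N, or if a joint passes its speed limit or range.

## Robot

A 6-joint arm with a two-finger parallel gripper is mounted at the origin on the work surface. World frame = base frame: x ahead of the robot, y to its left, z up, the work surface at z = 0. Lengths are in m, angles in rad, forces in N, time in s.
With the tool pointing down it reaches from about 0.325 to 0.85 m from the base axis. Payload 15.5 kg.
Tool frame: the origin (TCP) lies at the very end of the fingers, on their centre line; the grasp point (between the pads) lies 19 mm behind it; z points along the fingers, y is the direction in which the jaws open and shut (so a half turn about z gives the same grasp; the last joint's range is limited). The gripper opens to 91 mm and grips with 3 to 60 N. Pads are 32 mm wide; open, the fingers measure 118 mm over their backs; the gripper's body (76 mm by 178 mm) begins 60 mm behind the grasp point.
Start: joints at [1.153, 0.494, 1.345, -0, 1.302, -0.096], TCP at [0.198, 0.593, 0.214] pointing down, gripper open.
Joint ranges: [-2.91, 2.91], [-0.82, 2.16], [0.22, 2.67], [-1.22, 4.37], [0.12, 2.79], [-3.08, 3.08]. Speed limits (rad/s): [1.89, 1.89, 2.57, 3.01, 3.01, 3.01].

## Interface

Orientations are given as [roll, pitch, yaw] about the fixed x, y, z axes, in that order (R = Rz(yaw) Ry(pitch) Rx(roll)).
In Python, from workcell import arm gives the robot as it stands.
- The arm moves only by the tool play_rows, never from a script. Its arguments are lists of equal length, an entry for each row: "rotation": the turn, a rotation vector about the tool's x, y, z in degrees, a list of three; "translation": the shift along the tool's x, y, z in mm, a list of three; "jaw": the opening, from 0 (shut) to 1 (fully open). In form: {"rotation": [[rx, ry, rz], ...], "translation": [[dx, dy, dz], ...], "jaw": [jaw, ...]}. A call has 1 to 5 rows; each row shifts and turns the commanded pose from where the row before left it, along the tool's axes as they then stand; what a row does not reach is not made up. A row lasts 1/10 s, in which the tool goes at most 50 mm and 8.59 degrees, less where a joint would pass 70% of its speed; a pose out of reach is approached as far as the arm can. A call is refused whole if a number of a shift passes 50 or a number of a turn 8.59, either way. A call with a gripper value outside its range is refused whole. The fingers move at their own pace and stop on an object; "newtons" is the grip in N (left out, the last holds). Time passes only in rows, so rows that do not move let the fingers close. It gives the time, the measured TCP pose, the force and the opening at its end, in the units of the state.
- arm.state(): the state, without advancing time (a new reading comes with each control period).
- arm.grab_frame(name): name is "scene" or "side" or "wrist"; returns a dict with "pixels" (384x512x3 uint8, blue, green, red), "fx", "fy", "cx", "cy" (pixels), "R" (3x3) and "t" (3): a world point X has camera coordinates R X + t. Camera axes: x right, y down, z forward; pixel columns grow to the right and rows downward; lengths in m; the calibration is good to about 2 mm. The wrist camera is an equidistant fisheye: a pixel r from the principal point sees the ray r / f radians off the axis. A picture is of the moment at which its call begins. There is no depth.
- arm.close_job(): hands the job in, once; it reports no verdict.
Trained networks look in the newest picture that a camera, given by its name, has taken for a name from the list of things; names that differ only in an ending like _2 or _b are one class to them, and where a whole thing is asked for, a point or a joint stands for the part that bears it (a point fixed in the world has none). Each returns a list of dicts, best first, with "p" (0 to 1); they miss things now and then, are a little off and sometimes report something else, mostly with a low value. They report only what shows in the picture. A call takes as long as a camera call. They do not tell look-alikes from the thing itself.
- arm.find_in(camera, target): "bbox" ([left, top, width, height] in pixels, round what is visible of it).
- arm.regions_of(camera, target): "mask" (384x512 bool, what is visible of it) and "bbox" ([left, top, width, height] in pixels, round what is visible of it).
- arm.place_of(camera, target): "position" ([column, row] in pixels: a listed point, or the origin of a listed thing).
The state is a dict: "t": time; "qpos": joint angles; "dq": joint speeds; "effort": joint torques, N m; "tcp_pos": TCP position; "tcp_rot": TCP orientation; "ft_force": force on the tool from outside, world axes, zero at the start; "moment": the same for the moment, N m; "gripper_width": finger opening in m.
Only numpy, scipy, OpenCV 4.12 (cv2) and the standard library are available. Lean on these libraries where they do the work, as an engineer would, in place of code of your own. Each camera call takes 0.05 s, during which the arm holds its last target. There are 200 camera calls.

## Working session

There is one attempt and no reset: what is moved stays moved. The work goes in short steps, Python scripts to look and compute and a tool call to move; the robot and the scene stay as the last step left them, time stands still between calls to the robot, and variables do not carry over. Pictures are saved under pics/ and viewed, about 8 in all and at most 12, crops included, and the job is handed in when it is done.

Besides the shell and the picture viewer there is one more tool, called as name(argument=value, ...) on one line, values as JSON. play_rows: Moves the arm, as the interface text tells. Its arguments: {"type":"object","properties":{"rotation":{"type":"array","items":{"type":"array","items":{"type":"number"}}},"translation":{"type":"array","items":{"type":"array","items":{"type":"number"}}},"jaw":{"type":"array","items":{"type":"number"}},"newtons":{"type":"number"}},"required":["rotation","translation","jaw"]}

```bash
ls; mkdir -p pics; python3 - <<'E'
from workcell import arm
import cv2,numpy as np
s=arm.state();print({k:np.round(v,3) for k,v in s.items()})
ims=[]
for c in("scene","side","wrist"):
    f=arm.grab_frame(c);ims.append(f["pixels"]);np.savez("cal_"+c+"0.npz",**{k:f[k] for k in f})
    print(c,f["fx"],f["fy"],f["cx"],f["cy"],np.round(f["R"],3).tolist(),np.round(f["t"],3))
    for n in("case","handle","hinge","pivot","knob","lamp","bar","bay","saddle","bottle","beaker","jar","spanner","driver","bowl"):
        if c=="wrist" and n not in("lamp","bar","handle","knob"): continue
        r=arm.place_of(c,n);print(n,[(np.round(d["position"]).tolist(),round(d["p"],2)) for d in r[:4]])
cv2.imwrite("pics/a.png",cv2.resize(ims[0],(800,600)))
cv2.imwrite("pics/b.png",cv2.resize(ims[1],(800,600)))
E
```

```text
pics
{'t': np.float64(0.0), 'qpos': array([ 1.154,  0.494,  1.346,  0.   ,  1.303, -0.095]), 'dq': array([-0.001,  0.   , -0.001, -0.001,  0.001, -0.001]), 'effort': array([ 3.0000e-03, -8.7884e+01, -3.8186e+01,  7.1000e-02,  5.3000e-02,
       -0.0000e+00]), 'tcp_pos': array([0.197, 0.593, 0.213]), 'tcp_rot': array([-3.14, -0.  ,  2.82]), 'ft_force': array([ 0.072, -0.259,  0.593]), 'moment': array([-0.014, -0.044,  0.029]), 'gripper_width': np.float64(0.092)}
scene 485.8896052893183 485.8896052893183 255.4183343009569 194.0213748455073 [[0.12, 0.993, 0.007], [0.792, -0.092, -0.603], [-0.599, 0.077, -0.797]] [-0.049 -0.307  1.805]
case [([255.0, 250.0], 0.63), ([85.0, 214.0], 0.61)]
handle [([274.0, 197.0], 0.85)]
hinge [([245.0, 274.0], 0.68), ([258.0, 252.0], 0.39), ([84.0, 212.0], 0.29)]
pivot []
knob [([202.0, 207.0], 0.42)]
lamp [([349.0, 193.0], 0.87), ([397.0, 156.0], 0.67)]
bar [([373.0, 242.0], 0.76), ([433.0, 233.0], 0.75), ([346.0, 139.0], 0.7)]
bay []
saddle [([258.0, 253.0], 0.66), ([262.0, 232.0], 0.55)]
bottle [([84.0, 214.0], 0.65)]
beaker [([358.0, 279.0], 0.7)]
jar
[... 591 characters left out ...]
0.53), ([218.0, 132.0], 0.47)]
bar [([238.0, 106.0], 0.62), ([253.0, 138.0], 0.55), ([140.0, 163.0], 0.53)]
bay [([300.0, 204.0], 0.59)]
saddle [([281.0, 197.0], 0.71), ([298.0, 204.0], 0.6)]
bottle [([280.0, 195.0], 0.71), ([307.0, 375.0], 0.69), ([250.0, 188.0], 0.16)]
beaker [([292.0, 144.0], 0.8)]
jar [([200.0, 118.0], 0.63)]
spanner [([258.0, 288.0], 0.66)]
driver [([210.0, 192.0], 0.64), ([201.0, 118.0], 0.25)]
bowl [([370.0, 341.0], 0.93)]
wrist 297.3186396354542 297.3186396354542 253.27274919681545 189.9135423330242 [[0.317, 0.948, 0.001], [0.92, -0.308, 0.241], [0.229, -0.076, -0.97]] [-0.626 -0.026  0.389]
handle []
knob []
lamp [([222.0, 252.0], 0.93)]
bar [([101.0, 214.0], 0.74)]
```

View pics/a.png

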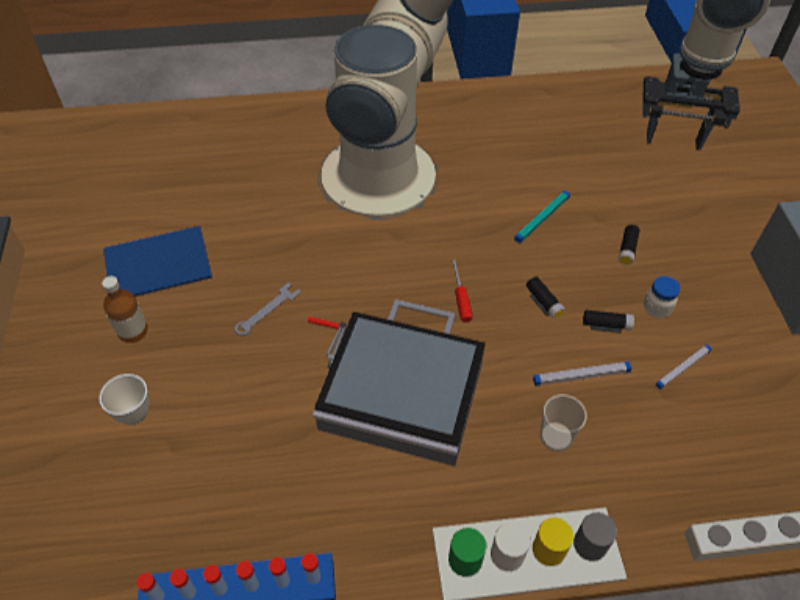

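View pics/b.png

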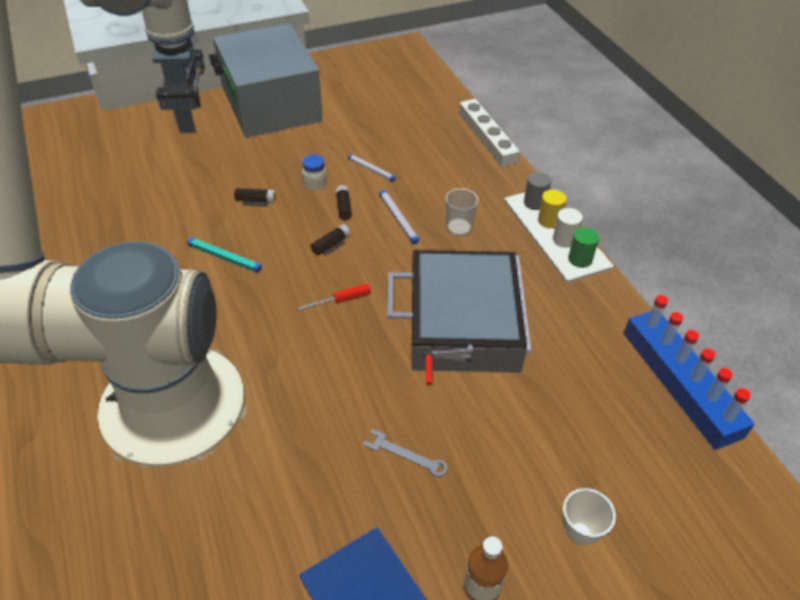

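```bash
cat > h.py <<'E'
import numpy as np
from scipy.optimize import least_squares
def cal(c): 
    return dict(np.load(f"cal_{c}0.npz"))
def ray(f,px,fish=False):
    u=(px[0]-f["cx"])/f["fx"];v=(px[1]-f["cy"])/f["fy"]
    if fish:
        r=np.hypot(u,v);d=np.array([u/r*np.sin(r),v/r*np.sin(r),np.cos(r)])
    else: d=np.array([u,v,1.]);d/=np.linalg.norm(d)
    return -f["R"].T@f["t"],f["R"].T@d
def atz(f,px,z,fish=False):
    o,d=ray(f,px,fish);return o+d*(z-o[2])/d[2]
def tri(rs):
    A=np.zeros((3,3));b=np.zeros(3)
    for o,d in rs: P=np.eye(3)-np.outer(d,d);A+=P;b+=P@o
    X=np.linalg.solve(A,b);return X,[np.linalg.norm((np.eye(3)-np.outer(d,d))@(X-o)) for o,d in rs]
def proj(f,X,fish=False):
    c=f["R"]@np.asarray(X,float)+f["t"]
    if fish:
        th=np.arctan2(np.hypot(c[0],c[1]),c[2]);k=th/np.hypot(c[0],c[1]);return np.array([f["cx"]+f["fx"]*c[0]*k,f["cy"]+f["fy"]*c[1]*k])
    return np.array([f["cx"]+f["fx"]*c[0]/c[2],f["cy"]+f["fy"]*c[1]/c[2]])
E
python3 - <<'E'
from h import *
S=cal("scene");D=cal("side");W=cal("wrist")
for n,a,b in [("handle",(274,197),(251,190)),("hinge",(245,274),(335,191)),("knob",(202,207),(274,238)),("lamp1",(349,193),(211,156)),("lamp2",(397,156),(163,129)),("bar1",(373,242),(253,138)),("bar2",(433,233),(238,106)),("bar3",(346,139),(140,163))]:
    X,e=tri([ray(S,a),ray(D,b)]);print(n,X.round(3),np.round(e,4))
for n,a,z in [("pivot-side",(298,243),.053)]: print(n,atz(D,a,z))
print("wl",atz(W,(222,252),0,True),atz(W,(101,214),0,True))
for n,a in dict(bottle=(84,214),beaker=(358,279),jar=(422,196),spanner=(171,200),driver=(289,186),bowl=(87,264)).items(): print(n,atz(S,a,0).round(3))
E
```

```text
handle [0.468 0.044 0.074] [0.007 0.007]
hinge [ 0.714 -0.067  0.078] [0.0018 0.0018]
knob [ 0.466 -0.165  0.068] [0.0052 0.0052]
lamp1 [0.422 0.303 0.003] [0.0005 0.0005]
lamp2 [0.297 0.497 0.016] [0.002 0.002]
bar1 [ 0.604  0.338 -0.003] [0.0048 0.0048]
bar2 [0.609 0.516 0.02 ] [0.0019 0.0019]
bar3 [0.178 0.355 0.002] [0.0053 0.0053]
pivot-side [ 0.5273079  -0.19280806  0.053     ]
wl [0.29688771 0.513079   0.        ] [0.18714397 0.356552   0.        ]
bottle [ 0.405 -0.54   0.   ]
beaker [0.725 0.258 0.   ]
jar [0.458 0.537 0.   ]
spanner [ 0.381 -0.269  0.   ]
driver [0.368 0.116 0.   ]
bowl [ 0.586 -0.516  0.   ]
```

```bash
python3 - <<'E'
from h import *
import cv2
S=cal("scene");D=cal("side")
def crop(f,x,y,w,h,k):
    return cv2.resize(f["pixels"][y:y+h,x:x+w],None,fx=k,fy=k,interpolation=cv2.INTER_CUBIC)
out=np.zeros((600,800,3),np.uint8)
def put(im,x,y): out[y:y+im.shape[0],x:x+im.shape[1]]=im
put(crop(S,190,185,130,115,3),0,0)
put(crop(S,325,145,135,105,3),395,0)
put(crop(D,240,150,110,100,2.5),0,350)
put(crop(D,145,95,140,80,2.8),395,350)
cv2.imwrite("pics/c.png",out)
# blue ends and sizes
for n,f in(("S",S),("D",D)):
    h=cv2.cvtColor(f["pixels"],cv2.COLOR_BGR2HSV)
    m=cv2.inRange(h,(105,120,60),(130,255,255))
    k,l,st,c=cv2.connectedComponentsWithStats(m)
    for i in range(1,k):
        if 4<=st[i,4]<120: print(n,c[i].round(1),st[i,4],atz(f,c[i],.008).round(3))
    # red knob, yellow
    m=cv2.inRange(h,(0,150,90),(8,255,255));k,l,st,c=cv2.connectedComponentsWithStats(m)
    for i in range(1,k):
        if st[i,4]>15: print(n,"red",c[i].round(1),st[i])
    # lid panel
    m=cv2.inRange(h,(95,20,80),(120,90,200));k,l,st,c=cv2.connectedComponentsWithStats(m)
    cv2.imwrite(f"/tmp/p{n}.png",m)
    i=1+np.argmax([st[j,4] if (abs(c[j]-np.array([255,235] if n=="S" else [299,190]))<25).all() else 0 for j in range(1,k)])
    ct=max(cv2.findContours((l==i).astype(np.uint8),cv2.RETR_EXTERNAL,cv2.CHAIN_APPROX_NONE)[0],key=cv2.contourArea)
    print(n,"panel",c[i],st[i],cv2.approxPolyDP(cv2.convexHull(ct),6,True).reshape(-1,2).tolist())
E
```

```text
S [436.8  23.2] 5 [-0.45   0.907  0.008]
S [434.1  30.9] 7 [-0.396  0.876  0.008]
S [471.5  30.5] 4 [-0.381  1.039  0.008]
S [362.6 123.2] 5 [0.12  0.426 0.008]
S [331.8 151.8] 18 [0.243 0.285 0.008]
S [453.3 222.2] 6 [0.573 0.596 0.008]
S [401.6 234.2] 16 [0.597 0.424 0.008]
S [343.6 242.6] 21 [0.606 0.242 0.008]
S [422.1 245.5] 11 [0.643 0.473 0.008]
S [ 90.5 381. ] 33 [ 0.926 -0.475  0.008]
S red [296.6 193.3] [291 183  12  21 146]
S red [206.5 205.9] [197 202  20   8  80]
S red [197.8 359.2] [193 354  10  11  88]
S red [177.  361.6] [172 356  10  12  92]
S red [156.2 364.1] [151 359  11  11  89]
S red [135.4 366.7] [130 361  11  12  96]
S red [114.  369.1] [109 364  11  11  96]
S red [ 92.6 371.7] [ 87 366  12  12 103]
S panel [257.36394486 239.91664899] [ 208  203   97   75 4715] [[229, 203], [304, 221], [288, 277], [208, 257]]
D [200.1 103.8] 111 [0.477 0.601 0.008]
D [250.5 113.5] 4 [0.643 0.471 0.008]
D [244.4 122.4] 5 [0.601 0.429 0.008]
D [265. 153.] 16 [0.608 0.241 0.008]
D [121.1 153.9] 7 [0.124 0.425 0.008]
D [164.3 170.3] 12 [0.246 0.288 0.008]
D red [225.1 187. ] [213 181  24  13 166]
D red [422.8 192.4] [419 189   8   8  48]
D red [432.5 203.4] [429 200   8   8  51]
D red [442.6 214.7] [439 211   8   9  49]
D red [452.7 226.6] [449 223   9   9  53]
D red [274.1 235.8] [272 227   5  20  93]
D red [463.8 239. ] [460 236   9   8  52]
D red [474.9 252.6] [470 249  10   9  63]
D panel [298.64070048 189.63949275] [ 268  162   65   56 3312] [[268, 163], [325, 163], [332, 216], [269, 215]]
```

View pics/c.png

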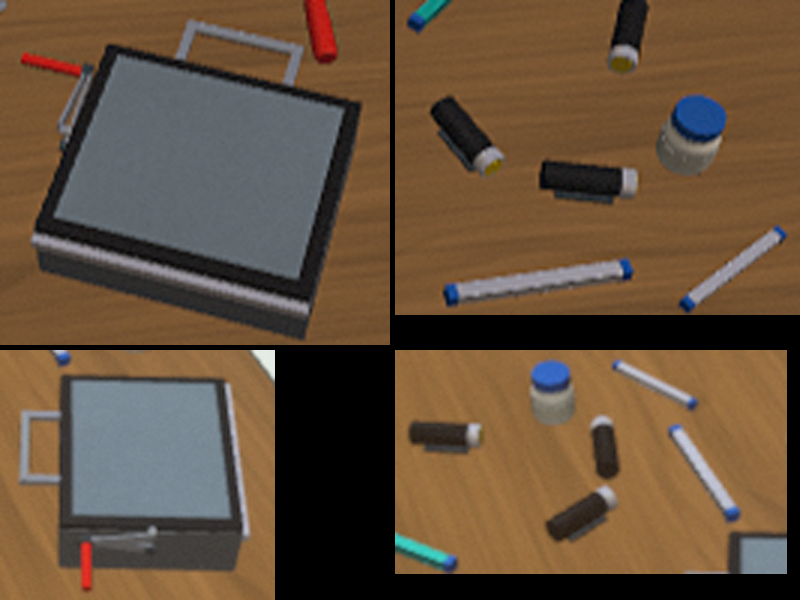

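```bash
python3 - <<'E'
from h import *
import cv2
S=cal("scene");D=cal("side")
# panel corners order: front-right(-y), front-left(+y), back-left, back-right
PS=[(229,203),(304,221),(288,277),(208,257)];PD=[(269,215),(268,163),(325,163),(332,216)]
HS=[(253.7,193),(290.2,201)];HD=[(240+22/2.5+.5,150+131/2.5-.5),(240+22/2.5+.5,150+64/2.5)]
def T(p,X): c,s=np.cos(p[2]),np.sin(p[2]);return np.array([p[0]+c*X[0]-s*X[1],p[1]+s*X[0]+c*X[1],X[2]])
def res(p):
    r=[]
    for (sx,sy),a,b in zip([(-1,-1),(-1,1),(1,1),(1,-1)],PS,PD):
        X=T(p,(sx*p[3],sy*p[4],.085));r+=[*(proj(S,X)-a),*(proj(D,X)-b)]
    for sy,a,b in zip((-1,1),HS,HD):
        X=T(p,(-.155,sy*.058,.080));r+=[*(proj(S,X)-a),*(proj(D,X)-b)]
    return np.array(r)
o=least_squares(res,[.6,0,-.2,.1,.12],loss="soft_l1")
p=o.x;print(p.round(4));print(res(p).reshape(-1,4).round(1))
k,e=tri([ray(S,(206.5,205.9)),ray(D,(274.1,235.8))]);print("knob red mid",k,e)
d=k[:2]-p[:2];c,s=np.cos(p[2]),np.sin(p[2]);print("case frame",c*d[0]+s*d[1],-s*d[0]+c*d[1],k[2])
print("pivot z.053 side case-frame", [ (lambda d:(c*d[0]+s*d[1],-s*d[0]+c*d[1]))(atz(D,(298,243),.053)[:2]-p[:2])])
print("handle",T(p,(-.155,0,.08)),"hinge",T(p,(.11,0,.075)),"bay",T(p,(-.015,.045,.006)),"saddle",T(p,(-.055,0,.047)))
# lamp: ring & body ends; bar ends
for nm,a,b in [("bar e1",(343.6,242.6),(265,153)),("bar e2",(401.6,234.2),(244.4,122.4)),("short e1",(422.1,245.5),(250.5,113.5))]: print(nm,tri([ray(S,a),ray(D,b)]))
from workcell import arm
def reg(c,n,near):
    for r in arm.regions_of(c,n):
        ys,xs=np.nonzero(r["mask"]);ctr=np.array([xs.mean(),ys.mean()])
        if np.hypot(*(ctr-near))<15: return r["mask"],ctr
for n,nr in(("lamp",((349,193),(211,158))),("bar",((373,238),(255,138)))):
    ms=[reg(c,n,q) for c,q in zip(("scene","side"),nr)]
    for c,f,m in zip("SD",(S,D),ms):
        if m is None: print(n,c,"none");continue
        np.save(f"m_{n}_{c}.npy",m[0])
        r=cv2.minAreaRect(np.argwhere(m[0])[:,::-1].astype(np.float32));print(n,c,m[1].round(1),[np.round(v,1) for v in r[:2]],r[2])
    if all(m is not None for m in ms): print(n,"tri centroid",tri([ray(S,ms[0][1]),ray(D,ms[1][1])]))
E
```

```text
[ 0.6086 -0.0196 -0.3966  0.0947  0.1132]
[[ 0.3  0.3 -0.3  0.1]
 [-0.3 -0.2  0.  -0.6]
 [ 0.4  0.4 -0.   0.3]
 [ 0.3 -0.1 -0.3  0.2]
 [-1.  -0.1 -0.3  0.1]
 [-0.3  0.5  0.3 -0.6]]
knob red mid [ 0.46719988 -0.15478516  0.06938611] [np.float64(0.0010962346207524947), np.float64(0.001096234620752326)]
case frame -0.07825071513011837 -0.17933566351080116 0.06938611166046872
pivot z.053 side case-frame [(np.float64(-0.00812096645867219), np.float64(-0.1911903551222101))]
handle [0.46567709 0.04027743 0.08      ] hinge [ 0.71011054 -0.06208121  0.075     ] bay [0.6121934  0.02770873 0.006     ] saddle [0.55791613 0.00165153 0.047     ]
bar e1 (array([0.60704917, 0.24109049, 0.00911129]), [np.float64(0.000659678083141519), np.float64(0.0006596780831415582)])
bar e2 (array([0.59909744, 0.42269366, 0.01235202]), [np.float64(0.0008037709064342555), np.float64(0.0008037709064343204)])
short e1 (array([0.6432282 , 0.47237764, 0.00740856]), [np.float64(0.0007592118928289284), np.float64(0.0007592118928290512)])
lamp S [348.5 191.7] [array([347.9, 191.5]), array([29.4, 13.2])] 52.12501525878906
lamp D [211.  154.1] [array([211.3, 154.4]), array([10. , 26.9])] 58.570438385009766
lamp tri centroid (array([0.42267331, 0.30075703, 0.01300396]), [np.float64(0.0008196666775890334), np.float64(0.0008196666775888678)])
bar S [371.9 239.2] [array([372.4, 239.1]), array([ 6.8, 62. ])] 81.63410949707031
bar D [254.8 139.5] [array([254.7, 139.2]), array([38.8,  5.8])] 53.746158599853516
bar tri centroid (array([0.6027554 , 0.32970386, 0.00326251]), [np.float64(0.0016275414304146346), np.float64(0.0016275414304146)])
```

```bash
cat >> h.py <<'E'
from scipy.spatial.transform import Rotation as Ro
import json
P=np.array([0.6086,-0.0196,-0.3966])
def C(x,y,z,p=None):
    p=P if p is None else p
    c,s=np.cos(p[2]),np.sin(p[2]);return np.array([p[0]+c*x-s*y,p[1]+s*x+c*y,z])
def plan(wps,jaw,start=None):
    """wps: (pos,[roll,pitch,yaw],rows); prints rows in tool axes"""
    from workcell import arm
    s=arm.state() if start is None else start
    p=np.array(s["tcp_pos"]);R=Ro.from_euler("xyz",s["tcp_rot"]);rt=[];tr=[]
    for pos,rpy,n in wps:
        p0,R0=p.copy(),R;R1=Ro.from_euler("xyz",rpy);dv=(R0.inv()*R1).as_rotvec()
        for i in range(1,n+1):
            gp=p0+(np.array(pos)-p0)*i/n;gR=R0*Ro.from_rotvec(dv*i/n)
            t=np.round(R.inv().apply(gp-p)*1000).astype(int);r=np.round(np.degrees((R.inv()*gR).as_rotvec()),1)
            p=p+R.apply(t/1000);R=R*Ro.from_rotvec(np.radians(r));tr.append(t.tolist());rt.append(r.tolist())
    for i in range(0,len(tr),5): print(json.dumps({"rotation":rt[i:i+5],"translation":tr[i:i+5],"jaw":[jaw]*len(tr[i:i+5])}))
    print("end",p.round(4),R.as_euler("xyz").round(3))
PI=np.pi
E
python3 - <<'E'
from h import *
plan([(C(-.155,0,.19),[PI,0,PI/2+P[2]],14)],.33)
E
```

```text
{"rotation": [[0.0, 0.0, 6.7], [0.0, 0.0, 6.8], [0.0, 0.0, 6.7], [0.0, 0.0, 6.7], [0.0, 0.0, 6.8]], "translation": [[-31, -31, 2], [-34, -28, 1], [-37, -23, 2], [-40, -19, 2], [-41, -15, 2]], "jaw": [0.33, 0.33, 0.33, 0.33, 0.33]}
{"rotation": [[0.0, 0.0, 6.7], [0.0, 0.0, 6.7], [0.0, 0.0, 6.8], [0.0, 0.0, 6.7], [0.0, 0.0, 6.7]], "translation": [[-43, -9, 1], [-44, -4, 2], [-43, 1, 2], [-44, 7, 1], [-42, 11, 2]], "jaw": [0.33, 0.33, 0.33, 0.33, 0.33]}
{"rotation": [[0.0, 0.0, 6.8], [0.0, 0.0, 6.7], [0.0, 0.0, 6.8], [0.0, 0.0, 6.7]], "translation": [[-41, 16, 2], [-39, 21, 2], [-36, 25, 1], [-32, 29, 2]], "jaw": [0.33, 0.33, 0.33, 0.33]}
end [0.4653 0.0405 0.1899] [ 3.142 -0.     1.174]
```

play_rows(rotation=[[0,0,6.7],[0,0,6.8],[0,0,6.7],[0,0,6.7],[0,0,6.8]], translation=[[-31,-31,2],[-34,-28,1],[-37,-23,2],[-40,-19,2],[-41,-15,2]], jaw=[0.33,0.33,0.33,0.33,0.33])

```text
t: 2.55
tcp_pos: [0.2934, 0.3938, 0.205]
tcp_rot: [3.141, 0.0, 2.227]
ft_force: [1.6, 0.0, -0.2]
gripper_width: 0.0539
```

play_rows(rotation=[[0,0,6.7],[0,0,6.7],[0,0,6.8],[0,0,6.7],[0,0,6.7]], translation=[[-43,-9,1],[-44,-4,2],[-43,1,2],[-44,7,1],[-42,11,2]], jaw=[0.33,0.33,0.33,0.33,0.33])

```text
t: 3.05
tcp_pos: [0.3898, 0.1968, 0.1972]
tcp_rot: [3.141, -0.0, 1.641]
ft_force: [1.4, 0.3, -0.1]
gripper_width: 0.0302
```

play_rows(rotation=[[0,0,6.8],[0,0,6.7],[0,0,6.8],[0,0,6.7],[0,0,0]], translation=[[-41,16,2],[-39,21,2],[-36,25,1],[-32,29,2],[0,0,0]], jaw=[0.33,0.33,0.33,0.33,0.33])

```text
t: 3.55
tcp_pos: [0.4676, 0.0366, 0.1899]
tcp_rot: [3.14, 0.0, 1.166]
ft_force: [-0.0, 0.3, 0.7]
gripper_width: 0.0303
```

```bash
python3 - <<'E'
from h import *
from workcell import arm
import cv2
f=arm.grab_frame("wrist");np.savez("cal_wrist1.npz",**f)
s=arm.state();print(s["t"],s["tcp_pos"].round(4),s["tcp_rot"].round(3),s["gripper_width"])
for n in("handle","knob","lamp","pivot"):
    for r in arm.place_of("wrist",n)[:2]: print(n,r)
im=f["pixels"].copy()
for X in [C(-.155,y,.08) for y in(-.055,0,.055)]+[C(-.11,y,.085) for y in(-.13,.13)]:
    u=proj(f,X,True);print(u.round(1));cv2.drawMarker(im,tuple(np.round(u).astype(int).tolist()),(0,255,0),0,9,1)
cv2.imwrite("pics/d.png",cv2.resize(im,(800,600)))
E
```

```text
3.6 [0.4663 0.0385 0.1898] [3.141 0.    1.17 ] 0.0303603541304315
handle {'position': [247.2, 180.4], 'p': 0.7}
lamp {'position': [137.1, 5.1], 'p': 0.78}
[250.5 238.2]
[249.8 185.7]
[249.1 128.6]
[291.7 300.2]
[297.1  49.5]
```

View pics/d.png

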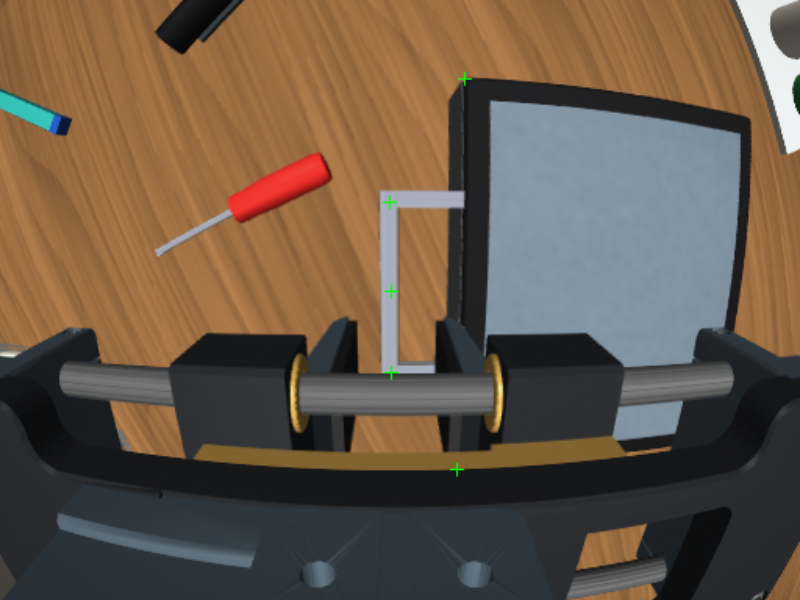

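```bash
python3 - <<'E'
import numpy as np
t=np.concatenate([np.linspace(0,1.30,20),[1.325,1.345,1.355]])
x=-(265*np.cos(t)-5*np.sin(t));z=265*np.sin(t)+5*np.cos(t)
X=np.round(x-x[0]);Z=np.round(z-z[0]);r=[[0,int(a),-int(b)] for a,b in zip(np.diff(X),np.diff(Z))]
for i in range(0,len(r),5): print(r[i:i+5])
E
```

```text
[[0, 1, -18], [0, 2, -18], [0, 4, -18], [0, 4, -17], [0, 6, -18]]
[[0, 7, -16], [0, 8, -17], [0, 9, -15], [0, 11, -15], [0, 11, -14]]
[[0, 12, -14], [0, 13, -12], [0, 14, -12], [0, 15, -11], [0, 15, -9]]
[[0, 16, -9], [0, 17, -7], [0, 17, -7], [0, 17, -5], [0, 6, -1]]
[[0, 6, -1], [0, 2, -1]]
```

play_rows(rotation=[[0,0,0],[0,0,0],[0,0,0],[0,0,0],[0,0,0]], translation=[[0,0,30],[0,0,30],[0,0,30],[0,0,25],[0,0,14]], jaw=[0.33,0.33,0.33,0.33,0.33], newtons=20)

```text
t: 4.3
tcp_pos: [0.4641, 0.0417, 0.0594]
tcp_rot: [-3.14, 0.001, 1.176]
ft_force: [0.7, 0.5, 0.1]
gripper_width: 0.0298
```

play_rows(rotation=[[0,0,0],[0,0,0],[0,0,0],[0,0,0]], translation=[[0,0,0],[0,0,0],[0,0,0],[0,0,0]], jaw=[0.33,0,0,0], newtons=20)

```text
t: 4.7
tcp_pos: [0.465, 0.041, 0.0618]
tcp_rot: [3.141, -0.001, 1.174]
ft_force: [-2.1, 5.0, 7.3]
gripper_width: 0.0116
```

play_rows(rotation=[[0,0,0],[0,0,0],[0,0,0],[0,0,0],[0,0,0]], translation=[[0,1,-18],[0,2,-18],[0,4,-18],[0,4,-17],[0,6,-18]], jaw=[0,0,0,0,0], newtons=25)

```text
t: 5.2
tcp_pos: [0.4803, 0.0345, 0.1511]
tcp_rot: [-3.141, -0.001, 1.174]
ft_force: [2.1, 3.1, -3.7]
gripper_width: 0.0114
```

play_rows(rotation=[[0,0,0],[0,0,0],[0,0,0],[0,0,0],[0,0,0]], translation=[[0,7,-16],[0,8,-17],[0,9,-15],[0,11,-15],[0,11,-14]], jaw=[0,0,0,0,0])

```text
t: 5.7
tcp_pos: [0.5199, 0.0177, 0.228]
tcp_rot: [-3.135, -0.0, 1.174]
ft_force: [-18.8, 11.2, 13.2]
gripper_width: 0.0112
```

play_rows(rotation=[[0,0,0],[0,0,0],[0,0,0],[0,0,0],[0,0,0]], translation=[[0,12,-14],[0,13,-12],[0,14,-12],[0,15,-11],[0,15,-9]], jaw=[0,0,0,0,0])

```text
t: 6.2
tcp_pos: [0.5856, -0.01, 0.2878]
tcp_rot: [-3.141, -0.0, 1.174]
ft_force: [-15.0, 2.8, 21.7]
gripper_width: 0.0114
```

play_rows(rotation=[[0,0,0],[0,0,0],[0,0,0],[0,0,0],[0,0,0]], translation=[[0,16,-9],[0,17,-7],[0,17,-7],[0,17,-5],[0,0,0]], jaw=[0,0,0,0,0])

```text
t: 6.7
tcp_pos: [0.6502, -0.0374, 0.315]
tcp_rot: [3.139, -0.0, 1.173]
ft_force: [-6.2, -2.0, 11.1]
gripper_width: 0.0115
```

```bash
python3 - <<'E'
from h import *
from workcell import arm
import cv2
s=arm.state();print(s["t"],s["tcp_pos"].round(4),s["tcp_rot"].round(3),s["gripper_width"],s["ft_force"])
h=s["tcp_pos"]+[0,0,.019];d=h-C(.11,0,.075);c,sn=np.cos(P[2]),np.sin(P[2]);print("handle case dx,dy,dz",c*d[0]+sn*d[1],-sn*d[0]+c*d[1],d[2],"t",np.arctan2(d[2],-(c*d[0]+sn*d[1]))-5/265)
E
```

```text
6.7 [ 0.6502 -0.0374  0.315 ] [ 3.139 -0.     1.173] 0.011533012331462958 [-6.20698195 -2.00800779 11.14837735]
handle case dx,dy,dz -0.06478927339471371 -0.0003865055563373708 0.25904724905489945 t 1.3068499692109115
```

play_rows(rotation=[[0,0,0],[0,0,0],[0,0,0],[0,0,0],[0,0,0]], translation=[[0,5,-1],[0,4,-1],[0,2,0],[0,2,0],[0,0,0]], jaw=[0,0,0,0,0])

```text
t: 7.2
tcp_pos: [0.6596, -0.0415, 0.3172]
tcp_rot: [3.141, 0.0, 1.174]
ft_force: [-13.0, -1.3, 17.8]
gripper_width: 0.011
```

```bash
python3 - <<'E'
from h import *
from workcell import arm
import cv2
s=arm.state();print(s["ft_force"])
h=s["tcp_pos"]+[0,0,.019];d=h-C(.11,0,.075);c,sn=np.cos(P[2]),np.sin(P[2]);print("handle case dx,dy,dz",c*d[0]+sn*d[1],-sn*d[0]+c*d[1],d[2],"t",np.arctan2(d[2],-(c*d[0]+sn*d[1]))-5/265)
F=arm.grab_frame("side");np.savez("cal_sideX.npz",**F)
hs=cv2.cvtColor(F["pixels"],cv2.COLOR_BGR2HSV)
m=cv2.inRange(hs,(0,150,70),(8,255,255));k,l,st,ce=cv2.connectedComponentsWithStats(m)
for i in range(1,k):
    if st[i,4]>15 and 200<ce[i][0]<400: print("red",ce[i].round(1),st[i])
for e in(30,47,56,65,75): print(e,proj(F,C(.08*np.cos(np.radians(e)),-.179,.053+.08*np.sin(np.radians(e)))).round(1))
E
```

```text
[-12.99945375  -1.32175463  17.78029094]
handle case dx,dy,dz -0.05450848143611269 -0.000476311514552772 0.26115736773161913 t 1.3461635027192105
red [225.1 187. ] [213 181  24  13 166]
red [318.4 227. ] [316 217   6  20  83]
30 [325.6 231.9]
47 [321.3 227.9]
56 [318.2 226.2]
65 [314.6 224.8]
75 [310.2 223.7]
```

play_rows(rotation=[[0,0,0],[0,0,0],[0,0,0],[0,0,0],[0,0,0]], translation=[[0,2,0],[0,1,0],[0,0,0],[0,-2,0],[0,-2,0]], jaw=[0,0,0,0,0])

```text
t: 7.75
tcp_pos: [0.6587, -0.0411, 0.317]
tcp_rot: [3.141, 0.0, 1.174]
ft_force: [-6.4, -3.6, 10.7]
gripper_width: 0.011
```

play_rows(rotation=[[0,0,0],[0,0,0],[0,0,0],[0,0,0],[0,0,0]], translation=[[0,-2,0],[0,-2,0],[0,-2,0],[0,-1,0],[0,0,0]], jaw=[0,0,0,0,0])

```text
t: 8.25
tcp_pos: [0.6531, -0.0387, 0.3157]
tcp_rot: [3.141, 0.001, 1.174]
ft_force: [-3.1, -4.6, 4.6]
gripper_width: 0.0113
```

```bash
cat > chk.py <<'E'
from h import *
from workcell import arm
import cv2
s=arm.state();print(s["t"],s["ft_force"].round(1))
h=s["tcp_pos"]+[0,0,.019];d=h-C(.11,0,.075);c,sn=np.cos(P[2]),np.sin(P[2]);print("handle case dx,dy,dz",c*d[0]+sn*d[1],-sn*d[0]+c*d[1],d[2],"t",np.arctan2(d[2],-(c*d[0]+sn*d[1]))-5/265)
F=arm.grab_frame("side");np.savez("cal_sideX.npz",**F)
hs=cv2.cvtColor(F["pixels"],cv2.COLOR_BGR2HSV)
m=cv2.inRange(hs,(0,150,70),(8,255,255));k,l,st,ce=cv2.connectedComponentsWithStats(m)
for i in range(1,k):
    if st[i,4]>15 and 200<ce[i][0]<400: print("red",ce[i].round(1),st[i])
E
python3 chk.py
```

```text
8.25 [-3.1 -4.6  4.6]
handle case dx,dy,dz -0.06158318827652008 -0.0004011800571219956 0.2596662928821168 t 1.3190678095595478
red [225.2 187. ] [213 181  24  13 166]
red [320.8 227.6] [318 218   6  20  87]
```

play_rows(rotation=[[0,0,0],[0,0,0],[0,0,0],[0,0,0],[0,0,0]], translation=[[0,-1,0],[0,0,0],[0,0,0],[0,0,0],[0,0,-10]], jaw=[0,0,0.33,0.33,0.33])

```text
t: 8.8
tcp_pos: [0.6518, -0.0376, 0.3241]
tcp_rot: [-3.139, 0.0, 1.174]
ft_force: [-0.0, 0.1, -0.2]
gripper_width: 0.0296
```

play_rows(rotation=[[0,0,0],[0,0,0],[0,0,0],[0,0,0],[0,0,0]], translation=[[0,0,-20],[0,0,-25],[0,0,-15],[0,0,0],[0,0,0]], jaw=[0.33,0.33,0.33,0.33,0.33])

```text
t: 9.3
tcp_pos: [0.6524, -0.0378, 0.3849]
tcp_rot: [3.141, -0.0, 1.174]
ft_force: [0.8, 0.5, -0.2]
gripper_width: 0.0302
```

```bash
python3 chk.py; python3 - <<'E'
from h import *
from workcell import arm
from scipy.optimize import minimize
import cv2
F=dict(np.load("cal_sideX.npz"));S=arm.grab_frame("scene");np.savez("cal_sceneX.npz",**S)
cv2.imwrite("pics/e.png",np.hstack([cv2.resize(F["pixels"][110:260,190:350],(400,375)),cv2.resize(S["pixels"][120:290,180:340],(400,425))[:375]]))
print([proj(F,C(*X)).round(1).tolist() for X in((.0485,0,.333),)],arm.place_of("side","handle")[:1],arm.place_of("scene","bay")[:2],proj(S,C(-.015,.045,.006)),arm.place_of("scene","saddle")[:2],proj(S,C(-.055,0,.047)))
# lamp pose fit from both masks (saved): body cylinder ends silhouettes vs model hull
def hull(f,x,y,a):
    c,s=np.cos(a),np.sin(a);pts=[]
    for l in(-.0475,.0475):
        for th in np.linspace(0,2*PI,16): pts.append((x+c*l-s*.016*np.cos(th),y+s*l+c*.016*np.cos(th),.021+.016*np.sin(th)))
    im=np.zeros((384,512),np.uint8)
    for Q in(pts,[(x+c*l-s*w,y+s*l+c*w,z) for l in(-.03,.03) for w in(-.014,.014) for z in(0,.006)]):
        u=np.array([proj(f,p) for p in Q]);cv2.fillConvexPoly(im,cv2.convexHull((u*16).astype(np.float32)).astype(np.int32),1,shift=4)
    return im>0
fs=[(cal("scene"),np.load("m_lamp_S.npy")),(cal("side"),np.load("m_lamp_D.npy"))]
cost=lambda q:sum((hull(f,q[0]/100,q[1]/100,q[2])^m).sum() for f,m in fs)
best=min((minimize(cost,[42.3,30.1,a],method="Nelder-Mead",options=dict(initial_simplex=[[42.3,30.1,a],[43.3,30.1,a],[42.3,31.1,a],[42.3,30.1,a+.2]])) for a in np.arange(0,PI,.4)),key=lambda r:r.fun)
print("lamp",best.x,best.fun,[m.sum() for _,m in fs])
E
```

```text
9.3 [ 0.8  0.5 -0.2]
handle case dx,dy,dz -0.06254616662156134 0.00016141324098675053 0.3289126081968181 t 1.364011609437537
red [225.1 187. ] [213 181  24  13 166]
red [320.8 227.6] [318 218   6  20  87]
[[323.2, 127.7]] [{'position': [323.4, 128.6], 'p': 0.61}] [{'position': [167.1, 199.8], 'p': 0.5}] [273.03456743 251.95335243] [{'position': [261.1, 230.5], 'p': 0.89}, {'position': [86.7, 210.5], 'p': 0.67}] [262.18682387 229.90232968]
lamp [42.29067504 29.79818567  3.52966241] 123.0 [np.int64(324), np.int64(238)]
```

View pics/e.png

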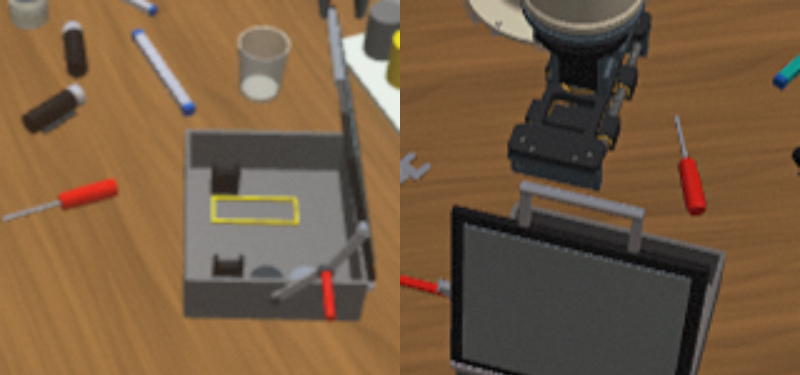

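```bash
python3 - <<'E'
from h import *
S=cal("scene");D=cal("side")
a=atz(S,(341.7,180),.025);b=atz(S,(356.7,198.3),.025);print(a,b,np.arctan2(*(b-a)[[1,0]]))
a=atz(D,(145+552/2.8-395/2.8,95+(527-350)/2.8),.021);b=atz(D,(145+(610-395)/2.8,95+(497-350)/2.8),.021);print(a,b,np.arctan2(*(b-a)[[1,0]]))
print("bay side",proj(D,C(-.015,.045,.006)), "seen 292.1,193.8")
plan([([.459,.317,.17],[PI,0,3.58],17)],.8)
E
```

```text
[0.382674   0.28513368 0.025     ] [0.46074143 0.3154861  0.025     ] 0.3708118224933407
[0.38062607 0.28634317 0.021     ] [0.46748243 0.31232713 0.021     ] 0.29068610335883543
bay side [291.12006903 193.90943985] seen 292.1,193.8
{"rotation": [[-0.0, -0.0, -8.1], [-0.0, -0.0, -8.1], [-0.0, -0.0, -8.1], [-0.0, -0.0, -8.1], [-0.0, -0.0, -8.1]], "translation": [[15, -19, 13], [17, -16, 12], [20, -13, 13], [21, -11, 12], [22, -8, 13]], "jaw": [0.8, 0.8, 0.8, 0.8, 0.8]}
{"rotation": [[-0.0, -0.0, -8.2], [-0.0, -0.0, -8.1], [-0.0, -0.0, -8.1], [-0.0, -0.0, -8.1], [0.0, -0.1, -8.1]], "translation": [[24, -4, 13], [23, -2, 12], [24, 3, 13], [23, 5, 13], [22, 9, 12]], "jaw": [0.8, 0.8, 0.8, 0.8, 0.8]}
{"rotation": [[-0.0, 0.0, -8.1], [-0.0, 0.0, -8.1], [-0.0, 0.0, -8.1], [-0.0, 0.0, -8.1], [-0.0, 0.0, -8.1]], "translation": [[21, 12, 13], [19, 15, 12], [16, 17, 13], [14, 19, 12], [11, 21, 13]], "jaw": [0.8, 0.8, 0.8, 0.8, 0.8]}
{"rotation": [[-0.0, -0.0, -8.1], [-0.0, -0.0, -8.2]], "translation": [[8, 22, 13], [5, 24, 12]], "jaw": [0.8, 0.8]}
end [0.4588 0.3172 0.1702] [-3.141 -0.    -2.702]
```

play_rows(rotation=[[0,0,-8.1],[0,0,-8.1],[0,0,-8.1],[0,0,-8.1],[0,0,-8.1]], translation=[[15,-19,13],[17,-16,12],[20,-13,13],[21,-11,12],[22,-8,13]], jaw=[0.33,0.33,0.8,0.8,0.8])

```text
t: 10.05
tcp_pos: [0.5951, 0.0669, 0.3211]
tcp_rot: [-3.141, -0.0, 1.887]
ft_force: [-0.1, -0.0, 0.3]
gripper_width: 0.0515
```

play_rows(rotation=[[0,0,-8.2],[0,0,-8.1],[0,0,-8.1],[0,0,-8.1],[0,0,-8.1]], translation=[[24,-4,13],[23,-2,12],[24,3,13],[23,5,13],[22,9,12]], jaw=[0.8,0.8,0.8,0.8,0.8])

```text
t: 10.55
tcp_pos: [0.5381, 0.1712, 0.258]
tcp_rot: [-3.141, -0.001, 2.595]
ft_force: [0.2, 0.2, -0.5]
gripper_width: 0.073
```

play_rows(rotation=[[0,0,-8.1],[0,0,-8.1],[0,0,-8.1],[0,0,-8.1],[0,0,-8.1]], translation=[[21,12,13],[19,15,12],[16,17,13],[14,19,12],[11,21,13]], jaw=[0.8,0.8,0.8,0.8,0.8])

```text
t: 11.05
tcp_pos: [0.4816, 0.276, 0.1953]
tcp_rot: [-3.142, -0.0, -2.981]
ft_force: [0.3, 0.3, 0.3]
gripper_width: 0.0726
```

play_rows(rotation=[[0,0,-4],[0,0,-6],[0,0,0],[0,0,0]], translation=[[8,22,13],[5,24,12],[0,0,0],[0,0,0]], jaw=[0.8,0.8,0.8,0.8])

```text
t: 11.45
tcp_pos: [0.4605, 0.318, 0.1706]
tcp_rot: [-3.141, -0.001, -2.813]
ft_force: [0.1, 0.7, 0.1]
gripper_width: 0.0726
```

```bash
cat > lampfit.py <<'E'
from h import *
from workcell import arm
from scipy.optimize import minimize
import cv2
f=arm.grab_frame("wrist");s=arm.state();print(s["t"],s["tcp_pos"].round(4),s["tcp_rot"].round(3))
def model(q):
    x,y,a=q[0]/100,q[1]/100,q[2];c,sn=np.cos(a),np.sin(a);im=np.zeros((384,512),np.uint8)
    cyl=[(x+c*l-sn*.016*np.cos(t),y+sn*l+c*.016*np.cos(t),.021+.016*np.sin(t)) for l in np.linspace(-.0475,.0475,5) for t in np.linspace(0,2*PI,24)]
    ft=[(x+c*l-sn*w,y+sn*l+c*w,z) for l in(-.03,.03) for w in(-.014,.014) for z in(0,.006)]
    for Q in(cyl,ft):
        u=np.array([proj(f,p,True) for p in Q],np.float32);cv2.fillConvexPoly(im,cv2.convexHull(np.round(u*16).astype(np.int32)),1,shift=4)
    return im>0
rs=arm.regions_of("wrist","lamp");rs=[r for r in rs if r["p"]>.3]
for r in rs: print(r["p"],r["bbox"])
tgt=proj(f,(.423,.3,.02),True);print(tgt)
r=min(rs,key=lambda r:np.hypot(r["bbox"][0]+r["bbox"][2]/2-tgt[0],r["bbox"][1]+r["bbox"][3]/2-tgt[1]));m=r["mask"]
cost=lambda q:float((model(q)^m).sum())
b=min((minimize(cost,[42.3,30,a],method="Nelder-Mead",options=dict(initial_simplex=[[42.3,30,a],[43.,30,a],[42.3,30.7,a],[42.3,30,a+.15]])) for a in(.25,.4,.5)),key=lambda r:r.fun)
print("lamp",b.x,b.fun,m.sum())
im=f["pixels"].copy();ct=cv2.findContours(model(b.x).astype(np.uint8),0,1)[0];cv2.drawContours(im,ct,-1,(0,255,0),1)
cv2.imwrite("pics/lamp.png",cv2.resize(im,(800,600)))
E
python3 lampfit.py
```

```text
11.5 [0.461  0.3177 0.171 ] [-3.141 -0.    -2.814]
0.91 [278.3, 198.3, 34.8, 40.3]
0.89 [231.5, 96.4, 34.9, 90.5]
0.74 [413.5, 77.0, 58.3, 70.8]
0.36 [3.4, 97.4, 97.5, 131.8]
[248.32589772 141.63902653]
lamp [42.1787239  30.11971084  0.39099455] 187.0 2606
```

View pics/lamp.png

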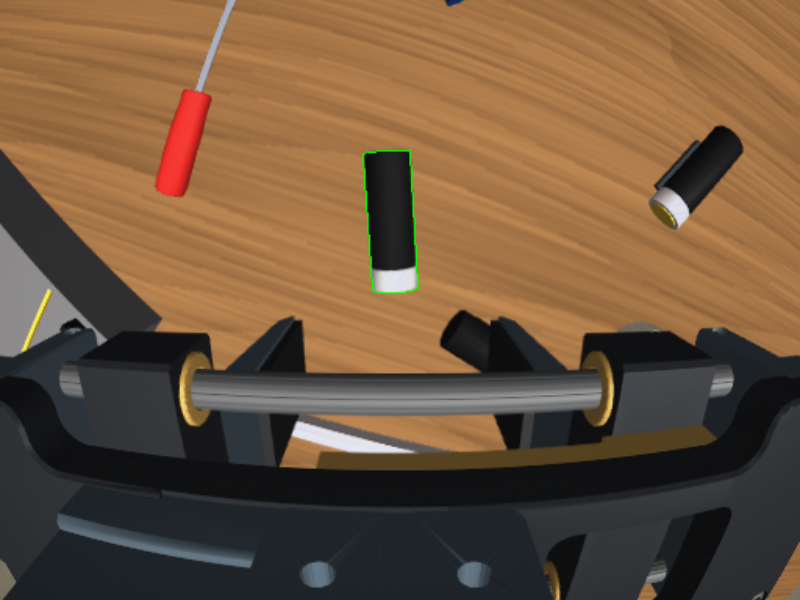

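```bash
python3 - <<'E'
from h import *
plan([([.4218,.3012,.09],[PI,0,3.533],3),([.4218,.3012,.010],[PI,0,3.533],4)],.6)
E
```

```text
{"rotation": [[-0.0, 0.0, -1.2], [-0.0, 0.0, -1.2], [-0.0, 0.0, -1.3], [-0.0, 0.0, 0.0], [-0.0, 0.0, 0.0]], "translation": [[14, -1, 27], [14, -1, 27], [15, 0, 27], [0, 0, 20], [0, 0, 20]], "jaw": [0.6, 0.6, 0.6, 0.6, 0.6]}
{"rotation": [[-0.0, 0.0, 0.0], [-0.0, 0.0, 0.0]], "translation": [[0, 0, 20], [0, 0, 20]], "jaw": [0.6, 0.6]}
end [0.4216 0.301  0.0102] [-3.141  0.    -2.75 ]
```

play_rows(rotation=[[0,0,-1.2],[0,0,-1.2],[0,0,-1.3],[0,0,0],[0,0,0]], translation=[[14,-1,27],[14,-1,27],[15,0,27],[0,0,20],[0,0,20]], jaw=[0.6,0.6,0.6,0.6,0.6])

```text
t: 12.05
tcp_pos: [0.4215, 0.3006, 0.0496]
tcp_rot: [-3.142, 0.001, -2.75]
ft_force: [0.0, 0.2, -0.3]
gripper_width: 0.0546
```

play_rows(rotation=[[0,0,0],[0,0,0],[0,0,0],[0,0,0],[0,0,0]], translation=[[0,0,20],[0,0,20],[0,0,0],[0,0,0],[0,0,0]], jaw=[0.6,0.6,0.6,0,0], newtons=20)

```text
t: 12.55
tcp_pos: [0.4219, 0.3015, 0.011]
tcp_rot: [3.141, 0.002, -2.749]
ft_force: [0.7, 0.3, -0.3]
gripper_width: 0.0414
```

play_rows(rotation=[[0,0,0],[0,0,0]], translation=[[0,0,0],[0,0,0]], jaw=[0,0])

```text
t: 12.75
tcp_pos: [0.4217, 0.3016, 0.0108]
tcp_rot: [3.141, 0.002, -2.748]
ft_force: [0.5, -2.6, 9.0]
gripper_width: 0.0318
```

```bash
python3 - <<'E'
from h import *
b=C(-.015,.045,0);print(b)
plan([([.4218,.3012,.15],[PI,0,3.533],4),([b[0],b[1],.15],[PI,0,PI+P[2]],9)],0)
E
```

```text
[0.61214711 0.02770135 0.        ]
{"rotation": [[0.0, 0.0, 0.0], [0.0, 0.0, 0.1], [0.0, 0.1, -0.0], [0.0, -0.0, 0.0], [0.0, -0.0, 5.0]], "translation": [[0, 0, -35], [0, 0, -35], [0, 0, -34], [0, 0, -35], [-8, -36, 0]], "jaw": [0, 0, 0, 0, 0]}
{"rotation": [[0.0, -0.0, 5.0], [0.0, -0.0, 5.1], [0.0, -0.0, 5.0], [0.0, -0.0, 5.0], [0.0, -0.0, 5.0]], "translation": [[-11, -36, 0], [-14, -34, 0], [-17, -33, 0], [-20, -31, 0], [-23, -29, 0]], "jaw": [0, 0, 0, 0, 0]}
{"rotation": [[0.0, -0.0, 5.0], [0.0, -0.0, 5.1], [0.0, -0.0, 5.0]], "translation": [[-25, -28, 0], [-27, -25, 0], [-29, -22, 0]], "jaw": [0, 0, 0]}
end [0.6118 0.0281 0.1498] [ 3.142 -0.     2.745]
```

play_rows(rotation=[[0,0,0],[0,0,0],[0,-5,0],[0,-5,0],[0,0,0]], translation=[[0,0,0],[0,0,0],[0,0,-1],[0,0,-1],[0,0,0]], jaw=[0.5,0.5,0.5,0.5,0.5])

```text
t: 13.25
tcp_pos: [0.4186, 0.3003, 0.0118]
tcp_rot: [-3.141, 0.174, -2.747]
ft_force: [-0.1, -0.6, 0.0]
gripper_width: 0.0455
```

play_rows(rotation=[[0,0,0],[0,0,0],[0,0,0],[0,0,0]], translation=[[0,0,0],[0,0,0],[0,0,0],[0,0,0]], jaw=[0,0,0,0], newtons=25)

```text
t: 13.65
tcp_pos: [0.4219, 0.3018, 0.0121]
tcp_rot: [3.141, 0.175, -2.748]
ft_force: [1.5, 1.4, 1.2]
gripper_width: 0.0313
```

```bash
cat >> h.py <<'E'
def rpy(yaw,ty=0): return (Ro.from_euler("xyz",[PI,0,yaw])*Ro.from_rotvec([0,np.radians(ty),0])).as_euler("xyz")
E
python3 - <<'E'
from h import *
from workcell import arm
s=arm.state();print(s["tcp_pos"],s["tcp_rot"],s["qpos"].round(2))
b=C(-.015,.045,0);g=s["tcp_pos"]-[.4218,.3012,0];print("tcp minus lamp",g)
a=PI+P[2]-3.533;off=Ro.from_rotvec([0,0,a]).apply(g);q=b+off
plan([(s["tcp_pos"]+[0,0,.14],rpy(3.533,-10),4),([q[0],q[1],s["tcp_pos"][2]+.14],rpy(PI+P[2],-10),9)],0)
E
```

```text
[0.42194254 0.30175901 0.01207281] [ 3.14143119  0.17526941 -2.74807593] [ 0.52  0.61  1.95 -0.06  0.41 -1.39]
tcp minus lamp [0.00014254 0.00055901 0.01207281]
{"rotation": [[0.0, 0.0, 0.0], [0.0, 0.0, 0.1], [0.0, 0.0, -0.0], [0.0, 0.0, 0.0], [0.9, 0.0, 4.9]], "translation": [[-6, 0, -34], [-6, 0, -35], [-6, 0, -34], [-6, 0, -35], [-8, -36, 1]], "jaw": [0, 0, 0, 0, 0]}
{"rotation": [[0.9, 0.0, 5.0], [0.8, 0.0, 4.9], [0.9, 0.0, 5.0], [0.9, 0.0, 4.9], [0.9, 0.0, 5.0]], "translation": [[-11, -36, 2], [-14, -34, 3], [-17, -33, 3], [-19, -31, 3], [-23, -29, 4]], "jaw": [0, 0, 0, 0, 0]}
{"rotation": [[0.8, 0.0, 4.9], [0.9, 0.0, 4.9], [0.9, 0.0, 5.0]], "translation": [[-24, -28, 5], [-27, -25, 4], [-29, -22, 5]], "jaw": [0, 0, 0]}
end [0.6124 0.0282 0.1525] [3.142 0.175 2.745]
```

play_rows(rotation=[[0,0,0],[0,0,0],[0,0,0],[0,0,0],[0.9,0,4.9]], translation=[[-6,0,-34],[-6,0,-35],[-6,0,-34],[-6,0,-35],[-8,-36,1]], jaw=[0,0,0,0,0])

```text
t: 14.15
tcp_pos: [0.4427, 0.2734, 0.1566]
tcp_rot: [3.141, 0.18, -2.832]
ft_force: [-0.6, -0.6, -2.6]
gripper_width: 0.0316
```

play_rows(rotation=[[0.9,0,5],[0.8,0,4.9],[0.9,0,5],[0.9,0,4.9],[0.9,0,5]], translation=[[-11,-36,2],[-14,-34,3],[-17,-33,3],[-19,-31,3],[-23,-29,4]], jaw=[0,0,0,0,0])

```text
t: 14.65
tcp_pos: [0.5492, 0.1179, 0.1521]
tcp_rot: [-3.14, 0.174, 3.005]
ft_force: [1.4, 0.7, -2.1]
gripper_width: 0.0312
```

play_rows(rotation=[[0.8,0,4.9],[0.9,0,4.9],[0.9,0,5],[0,0,0],[0,0,0]], translation=[[-24,-28,5],[-27,-25,4],[-29,-22,5],[0,0,0],[0,0,0]], jaw=[0,0,0,0,0])

```text
t: 15.15
tcp_pos: [0.6119, 0.0276, 0.1519]
tcp_rot: [-3.14, 0.174, 2.746]
ft_force: [0.0, 1.0, -1.8]
gripper_width: 0.0315
```

```bash
python3 - <<'E'
from h import *
from workcell import arm
import cv2
f=arm.grab_frame("wrist");D=arm.grab_frame("side");s=arm.state();print(s["t"],s["tcp_pos"].round(4),s["tcp_rot"].round(3),s["gripper_width"],s["qpos"].round(2),s["ft_force"])
im=f["pixels"].copy()
# saddle post tops, bay corners (play 5mm), wall corners
for X in [(-.015+a*.05,.045+b*.019,.011) for a in(-1,1) for b in(-1,1)]+[(-.055,.08,.047),(-.055,-.08,.047)]+[(-.104,y,.075) for y in(-.124,.124)]:
    u=proj(f,C(*X),True);cv2.drawMarker(im,tuple(np.round(u).astype(int).tolist()),(0,255,0),0,7,1)
d=D["pixels"].copy()
for X in [(-.015,.045,.006),(-.055,.08,.047),(-.055,-.08,.047)]: cv2.drawMarker(d,tuple(np.round(proj(D,C(*X))).astype(int).tolist()),(0,255,0),0,5,1)
cv2.imwrite("pics/f.png",np.hstack([im[:,60:460],cv2.resize(d[90:270,200:390],(400,384))]))
E
```

```text
15.25 [0.6113 0.0287 0.1521] [-3.14   0.174  2.748] 0.031542601841217925 [-0.01  0.48  1.59 -0.08  0.91 -1.14] [-0.33751075 -0.2333895  -1.76674155]
```

View pics/f.png

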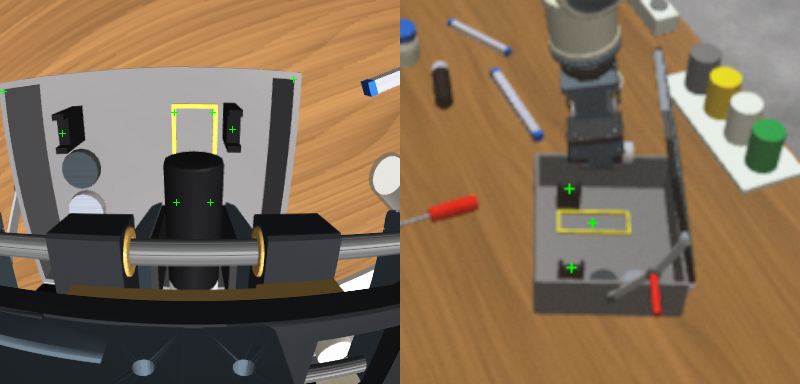

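play_rows(rotation=[[0,0,0],[0,0,0],[0,0,0],[0,0,0],[0,0,0]], translation=[[5,0,30],[6,0,30],[5,0,28],[4,0,20],[2,0,12]], jaw=[0,0,0,0,0])

```text
t: 15.75
tcp_pos: [0.6099, 0.0293, 0.0289]
tcp_rot: [-3.14, 0.173, 2.748]
ft_force: [0.3, 0.1, -1.6]
gripper_width: 0.0314
```

play_rows(rotation=[[0,0,0],[0,0,0],[0,0,0],[0,0,0],[0,0,0]], translation=[[1,0,4],[0,0,3],[0,0,1],[0,0,1],[0,0,0]], jaw=[0,0,0,0,0])

```text
t: 16.25
tcp_pos: [0.6121, 0.0282, 0.022]
tcp_rot: [-3.141, 0.176, 2.747]
ft_force: [0.3, -0.8, -1.7]
gripper_width: 0.0313
```

```bash
python3 - <<'E'
from h import *
from workcell import arm
s=arm.state();print(s["tcp_pos"].round(4),s["tcp_rot"].round(3),s["ft_force"].round(2),C(-.015,.045,.018))
E
```

```text
[0.6121 0.0282 0.022 ] [-3.141  0.176  2.747] [ 0.26 -0.78 -1.75] [0.61214711 0.02770135 0.018     ]
```

play_rows(rotation=[[0,0,0],[0,0,0],[0,0,0],[0,0,0],[0,0,0]], translation=[[0,0,1],[1,0,1],[0,0,1],[0,0,1],[0,0,0]], jaw=[0,0,0,0,0])

```text
t: 16.75
tcp_pos: [0.6113, 0.0283, 0.018]
tcp_rot: [-3.141, 0.175, 2.747]
ft_force: [-6.9, 0.5, 16.4]
gripper_width: 0.0318
```

play_rows(rotation=[[0,0,0],[0,0,0],[0,0,0],[0,0,0],[0,0,0]], translation=[[0,0,-1],[0,0,0],[0,0,0],[0,0,0],[-2,0,-10]], jaw=[0,0.46,0.46,0.46,0.46])

```text
t: 17.25
tcp_pos: [0.6091, 0.0265, 0.0269]
tcp_rot: [-3.137, 0.17, 2.747]
ft_force: [-5.2, -11.5, -7.9]
gripper_width: 0.0417
```

play_rows(rotation=[[0,0,0],[0,0,0],[0,0,0],[0,0,0],[0,0,0]], translation=[[-3,0,-20],[-5,0,-30],[-6,0,-35],[-6,0,-35],[-6,0,-35]], jaw=[0.46,0.46,0.46,0.46,0.46])

```text
t: 17.75
tcp_pos: [0.6102, 0.0289, 0.187]
tcp_rot: [-3.141, 0.175, 2.747]
ft_force: [0.4, 0.7, 0.1]
gripper_width: 0.042
```

```bash
python3 - <<'E'
from h import *
from workcell import arm
import cv2
from scipy.optimize import minimize
f=arm.grab_frame("wrist");s=arm.state();print(s["t"],s["tcp_pos"].round(4))
im=f["pixels"].copy()
b=C(-.015,.045,.006)
def pts(x,y,a):
    c,sn=np.cos(a),np.sin(a);return [(x+c*l-sn*.016*np.cos(t),y+sn*l+c*.016*np.cos(t),.027+.016*np.sin(t)) for l in(-.0475,.0475) for t in np.linspace(0,2*PI,24)]
u=np.array([proj(f,p,True) for p in pts(b[0],b[1],P[2])],np.float32);cv2.polylines(im,[cv2.convexHull(np.round(u).astype(np.int32))],True,(0,255,0),1)
for X in [(-.055,.08,.047),(-.055,-.08,.047)]: cv2.drawMarker(im,tuple(np.round(proj(f,C(*X),True)).astype(int).tolist()),(0,255,0),0,7,1)
D=arm.grab_frame("side");d=D["pixels"]
cv2.imwrite("pics/g.png",np.hstack([im[:,60:460],cv2.resize(d[90:270,200:390],(400,384))]))
a=C(0,1,0)-C(0,0,0)
# bar pose from blue ends
e1=np.array([.6070,.2411]);e2=np.array([.5991,.4227]);m=(e1+e2)/2;ang=np.arctan2(*(e2-e1)[::-1]);print("bar",m,ang,np.linalg.norm(e2-e1))
E
```

```text
17.8 [0.6129 0.029  0.193 ]
bar [0.60305 0.3319 ] 1.6142711187620438 0.1817717524809617
```

View pics/g.png

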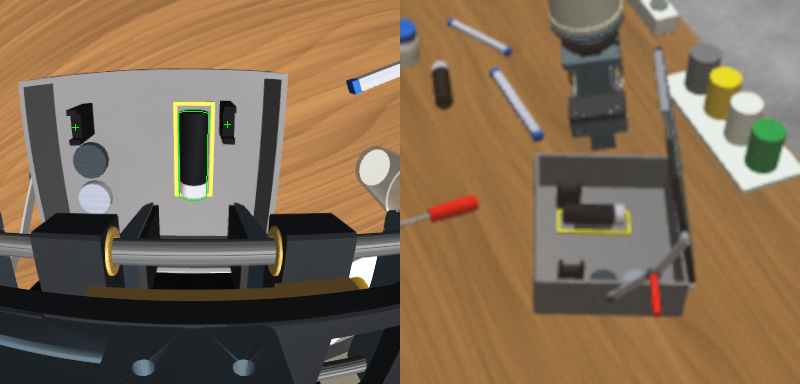

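```bash
python3 - <<'E'
from h import *
plan([(C(-.11,.09,.2),rpy(PI+P[2],-10),3),([.605,.275,.16],rpy(1.614),10)],.46)
E
```

```text
{"rotation": [[0.0, 0.1, 0.0], [0.1, 0.2, 0.1], [0.0, 0.1, -0.0], [0.6, 0.9, 6.5], [0.5, 0.9, 6.4]], "translation": [[31, 15, -9], [30, 14, -9], [31, 15, -8], [1, 18, 4], [4, 18, 3]], "jaw": [0.46, 0.46, 0.46, 0.46, 0.46]}
{"rotation": [[0.6, 0.9, 6.5], [0.6, 0.9, 6.4], [0.5, 0.9, 6.5], [0.6, 0.8, 6.5], [0.6, 0.9, 6.4]], "translation": [[5, 17, 4], [7, 17, 4], [9, 15, 3], [11, 15, 3], [12, 14, 4]], "jaw": [0.46, 0.46, 0.46, 0.46, 0.46]}
{"rotation": [[0.6, 0.9, 6.5], [0.5, 0.9, 6.4], [0.6, 0.9, 6.5]], "translation": [[13, 12, 3], [15, 10, 4], [16, 9, 4]], "jaw": [0.46, 0.46, 0.46]}
end [0.605  0.2752 0.1599] [3.141 0.    1.614]
```

play_rows(rotation=[[0,0,0],[0,0,0],[0,0,0],[0.6,0.9,6.5],[0.5,0.9,6.4]], translation=[[31,15,-9],[30,14,-9],[31,15,-8],[1,18,4],[4,18,3]], jaw=[0.46,0.46,0.46,0.46,0.46])

```text
t: 18.35
tcp_pos: [0.5513, 0.1413, 0.1874]
tcp_rot: [3.125, 0.141, 2.515]
ft_force: [0.5, -0.7, -0.6]
gripper_width: 0.0419
```

play_rows(rotation=[[0.6,0.9,6.5],[0.6,0.9,6.4],[0.5,0.9,6.5],[0.6,0.9,6.5],[0.6,0.9,6.4]], translation=[[5,17,4],[7,17,4],[9,15,3],[11,15,3],[12,14,4]], jaw=[0.46,0.46,0.46,0.46,0.46])

```text
t: 18.85
tcp_pos: [0.5837, 0.2254, 0.1663]
tcp_rot: [3.123, 0.05, 1.95]
ft_force: [0.7, 0.1, -1.2]
gripper_width: 0.0419
```

play_rows(rotation=[[0.6,1,6.5],[0.5,1,6.4],[0.6,1,6.5],[0,0,0],[0,0,0]], translation=[[13,12,3],[15,10,4],[16,9,4],[0,0,0],[0,0,0]], jaw=[0.46,0.46,0.46,0.46,0.46])

```text
t: 19.35
tcp_pos: [0.6018, 0.275, 0.1545]
tcp_rot: [-3.138, -0.004, 1.619]
ft_force: [-0.5, 0.2, 0.3]
gripper_width: 0.0419
```

```bash
python3 - <<'E'
from h import *
from workcell import arm
import cv2
from scipy.optimize import minimize
f=arm.grab_frame("wrist");s=arm.state();print(s["t"],s["tcp_pos"].round(4),s["tcp_rot"].round(3))
def pts(q,L=.095):
    x,y,a=q[0]/100,q[1]/100,q[2];c,sn=np.cos(a),np.sin(a);return [(x+c*l-sn*w,y+sn*l+c*w,z) for l in np.linspace(-L,L,7) for w in(-.008,.008) for z in(0,.016)]
def model(q):
    im=np.zeros((384,512),np.uint8);u=np.array([proj(f,p,True) for p in pts(q)],np.float32);cv2.fillConvexPoly(im,cv2.convexHull(np.round(u*16).astype(np.int32)),1,shift=4);return im>0
rs=[r for r in arm.regions_of("wrist","bar") if r["p"]>.2]
for r in rs: print(r["p"],r["bbox"],r["mask"].sum())
t=proj(f,(.603,.35,.01),True);print(t)
m=min(rs,key=lambda r:np.hypot(r["bbox"][0]+r["bbox"][2]/2-t[0],r["bbox"][1]+r["bbox"][3]/2-t[1]))["mask"]
lo=int(np.nonzero(m)[0].max());V=np.zeros_like(m);V[:lo+1]=1   # rows hidden by the gripper left out
b=minimize(lambda q:float(((model(q)^m)&V).sum()),[60.3,33.2,1.614],method="Nelder-Mead",options=dict(initial_simplex=[[60.3,33.2,1.614],[60.9,33.2,1.614],[60.3,33.8,1.614],[60.3,33.2,1.66]]))
print("bar",b.x,b.fun,m.sum(),lo)
im=f["pixels"].copy();cv2.drawContours(im,cv2.findContours(model(b.x).astype(np.uint8),0,1)[0],-1,(0,255,0),1)
cv2.imwrite("pics/bar.png",im)
E
```

```text
19.4 [0.6017 0.2747 0.1548] [-3.139 -0.004  1.619]
0.83 [246.0, 39.0, 21.8, 176.6] 2752
0.45 [292.8, 1.1, 15.9, 10.0] 139
[258.17037862 111.64822326]
bar [60.17821664 33.23629271  1.61525798] 67.0 2752 215
```

View pics/bar.png

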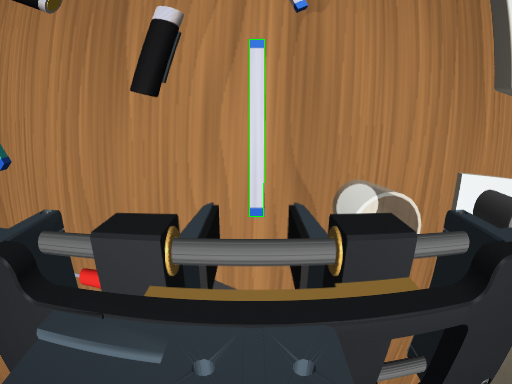

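```bash
python3 - <<'E'
from h import *
plan([([.6018,.3324,.11],rpy(1.615),3),([.6018,.3324,.004],rpy(1.615),5)],.46)
E
```

```text
{"rotation": [[-0.1, -0.1, 0.1], [-0.0, -0.1, 0.0], [-0.1, -0.1, 0.1], [0.0, 0.0, -0.0], [0.0, 0.0, -0.0]], "translation": [[19, 1, 15], [19, 1, 15], [20, 1, 15], [0, 0, 21], [0, 0, 21]], "jaw": [0.46, 0.46, 0.46, 0.46, 0.46]}
{"rotation": [[0.0, 0.0, -0.0], [0.0, 0.0, -0.0], [0.0, 0.0, -0.0]], "translation": [[0, 0, 22], [0, 0, 21], [0, 0, 21]], "jaw": [0.46, 0.46, 0.46]}
end [0.6021 0.3328 0.0042] [3.141e+00 1.000e-03 1.614e+00]
```

play_rows(rotation=[[-0.1,-0.1,0.1],[0,-0.1,0],[-0.1,-0.1,0.1],[0,0,0],[0,0,0]], translation=[[19,1,15],[19,1,15],[19,1,15],[0,0,22],[0,0,21]], jaw=[0.46,0.46,0.46,0.46,0.46])

```text
t: 19.95
tcp_pos: [0.6019, 0.3339, 0.0657]
tcp_rot: [3.141, 0.0, 1.615]
ft_force: [-0.6, -0.2, -0.8]
gripper_width: 0.0417
```

play_rows(rotation=[[0,0,0],[0,0,0],[0,0,0],[0,0,0],[0,0,0]], translation=[[0,0,21],[0,0,21],[0,0,18],[0,0,3],[0,0,0]], jaw=[0.46,0.46,0.46,0.46,0])

```text
t: 20.45
tcp_pos: [0.6021, 0.3329, 0.0036]
tcp_rot: [-3.141, 0.001, 1.613]
ft_force: [0.0, 0.1, 0.4]
gripper_width: 0.0362
```

play_rows(rotation=[[0,0,0],[0,0,0],[0,0,0],[0,0,0]], translation=[[0,0,0],[0,0,0],[0,0,0],[0,0,0]], jaw=[0,0,0,0], newtons=25)

```text
t: 20.85
tcp_pos: [0.603, 0.3328, 0.0053]
tcp_rot: [3.139, -0.0, 1.613]
ft_force: [-1.3, 0.5, 6.9]
gripper_width: 0.0157
```

```bash
python3 - <<'E'
from h import *
from workcell import arm
s=arm.state();print(s["tcp_pos"],s["tcp_rot"],s["gripper_width"])
g=s["tcp_pos"]-[.6018,.3324,0];print(g)
b=C(-.055,0,0);q=b+Ro.from_rotvec([0,0,PI/2+P[2]-1.615]).apply(g);v=C(-.10,.06,0)
z=s["tcp_pos"][2]
plan([([.6018,.3324,z+.14],rpy(1.615),4),([q[0],q[1],z+.14],rpy(PI/2+P[2]),10)],0)
print(q,z+.047)
E
```

```text
[0.60302341 0.33278184 0.00531139] [ 3.13932025e+00 -4.94160563e-04  1.61268996e+00] 0.015688802302559063
[0.00122341 0.00038184 0.00531139]
{"rotation": [[0.0, -0.0, -0.0], [0.1, -0.0, -0.1], [-0.0, -0.0, 0.0], [0.0, -0.0, -0.0], [0.0, -0.0, 2.5]], "translation": [[0, 0, -35], [0, 0, -35], [0, -1, -35], [0, 0, -35], [-33, -6, 0]], "jaw": [0, 0, 0, 0, 0]}
{"rotation": [[0.0, -0.0, 2.5], [0.0, -0.0, 2.6], [0.0, -0.0, 2.5], [0.0, -0.0, 2.5], [0.0, -0.0, 2.5]], "translation": [[-33, -4, 0], [-33, -3, 0], [-34, -1, 0], [-33, 0, 0], [-33, 2, 0]], "jaw": [0, 0, 0, 0, 0]}
{"rotation": [[0.0, -0.0, 2.6], [0.0, -0.0, 2.5], [0.0, -0.0, 2.5], [0.0, -0.0, 2.5]], "translation": [[-34, 3, 0], [-33, 4, 0], [-33, 6, 0], [-32, 8, 0]], "jaw": [0, 0, 0, 0]}
end [0.5595 0.0015 0.1451] [ 3.141e+00 -1.000e-03  1.175e+00]
[0.5591385  0.001469   0.00531139] 0.05231139322544347
```

play_rows(rotation=[[0,0,0],[0,0,0],[0,0,0],[0,0,0],[0,0,2.5]], translation=[[0,0,-35],[0,0,-35],[0,-1,-35],[0,0,-35],[-33,-6,0]], jaw=[0,0,0,0,0])

```text
t: 21.35
tcp_pos: [0.5996, 0.3027, 0.1498]
tcp_rot: [3.132, -0.004, 1.572]
ft_force: [0.9, -1.8, -2.1]
gripper_width: 0.0155
```

play_rows(rotation=[[0,0,2.5],[0,0,2.6],[0,0,2.5],[0,0,2.5],[0,0,2.5]], translation=[[-33,-4,0],[-33,-3,0],[-34,-1,0],[-33,0,0],[-33,2,0]], jaw=[0,0,0,0,0])

```text
t: 21.85
tcp_pos: [0.5754, 0.1328, 0.1446]
tcp_rot: [3.14, -0.0, 1.347]
ft_force: [0.3, -1.1, -1.9]
gripper_width: 0.0159
```

play_rows(rotation=[[0,0,2.6],[0,0,2.5],[0,0,2.5],[0,0,2.5],[0,0,0]], translation=[[-34,3,0],[-33,4,0],[-33,6,0],[-32,7,0],[0,0,0]], jaw=[0,0,0,0,0])

```text
t: 22.35
tcp_pos: [0.5571, -0.0016, 0.1446]
tcp_rot: [3.14, 0.0, 1.168]
ft_force: [-0.4, 0.3, -1.4]
gripper_width: 0.0155
```

```bash
python3 - <<'E'
from h import *
from workcell import arm
import cv2
f=arm.grab_frame("wrist");D=arm.grab_frame("side");s=arm.state();print(s["t"],s["tcp_pos"].round(4),s["tcp_rot"].round(3),s["gripper_width"])
im=f["pixels"].copy();d=D["pixels"].copy()
t=s["tcp_pos"];z=t[2]-.0053
for (x,y) in [(a*.008,b*.095) for a in(-1,1) for b in(-1,1)]:
    X=C(x,y,0)-C(0,0,0)+[t[0],t[1],z+.016]
    for F,i,w in((f,im,True),(D,d,False)): cv2.drawMarker(i,tuple(np.round(proj(F,X,w)).astype(int).tolist()),(0,0,255),0,5,1)
for X in [(-.055,.08,.047),(-.055,-.08,.047)]:
    for F,i,w in((f,im,True),(D,d,False)): cv2.drawMarker(i,tuple(np.round(proj(F,C(*X),w)).astype(int).tolist()),(0,255,0),0,7,1)
cv2.imwrite("pics/h.png",np.hstack([im[:,60:460],cv2.resize(d[90:270,200:390],(400,384))]))
print("to go case",np.round(C(-.055,0,.0523)-t,4))
E
```

```text
22.45 [0.5575 0.0011 0.1446] [ 3.140e+00 -1.000e-03  1.171e+00] 0.01579962613282039
to go case [ 0.0003  0.0005 -0.0923]
```

View pics/h.png

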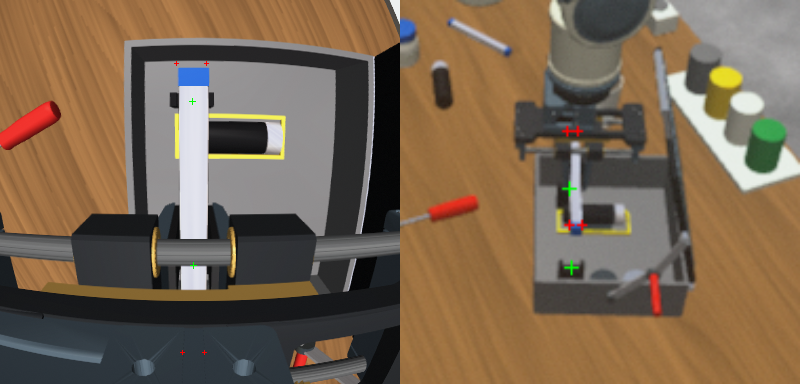

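play_rows(rotation=[[0,0,0],[0,0,0],[0,0,0],[0,0,0],[0,0,0]], translation=[[0,0,25],[0,0,25],[0,0,20],[0,0,10],[0,0,5]], jaw=[0,0,0,0,0])

```text
t: 22.95
tcp_pos: [0.5575, 0.0024, 0.0587]
tcp_rot: [3.141, -0.0, 1.174]
ft_force: [0.0, 0.8, -2.0]
gripper_width: 0.0162
```

play_rows(rotation=[[0,0,0],[0,0,0],[0,0,0],[0,0,0],[0,0,0]], translation=[[0,0,2],[0,0,2],[0,0,2],[0,0,1],[0,0,0]], jaw=[0,0,0,0,0])

```text
t: 23.45
tcp_pos: [0.5578, 0.0017, 0.0525]
tcp_rot: [3.14, -0.0, 1.173]
ft_force: [0.0, 0.3, -1.9]
gripper_width: 0.0156
```

Not yet touching; two more millimetres, then release.

play_rows(rotation=[[0,0,0],[0,0,0],[0,0,0],[0,0,0]], translation=[[0,0,1],[0,0,0],[0,0,1],[0,0,0]], jaw=[0,0,0,0])

```text
t: 23.85
tcp_pos: [0.5579, 0.0017, 0.0519]
tcp_rot: [3.139, -0.001, 1.173]
ft_force: [-7.5, 0.7, 28.0]
gripper_width: 0.0156
```

play_rows(rotation=[[0,0,0],[0,0,0],[0,0,0],[0,0,0],[0,0,0]], translation=[[0,0,-1],[0,0,0],[0,0,0],[0,0,0],[0,0,-8]], jaw=[0,0.44,0.44,0.44,0.44])

```text
t: 24.35
tcp_pos: [0.557, 0.0018, 0.0588]
tcp_rot: [-3.141, 0.0, 1.173]
ft_force: [0.3, 0.4, -0.2]
gripper_width: 0.0397
```

play_rows(rotation=[[0,0,0],[0,0,0],[0,0,0],[0,0,0],[0,0,0]], translation=[[0,0,-25],[0,0,-35],[0,0,-40],[0,0,-30],[0,0,0]], jaw=[0.44,0.44,0.44,0.44,0.44])

```text
t: 24.85
tcp_pos: [0.5596, 0.0015, 0.1939]
tcp_rot: [3.134, -0.002, 1.173]
ft_force: [-0.3, -0.2, -0.2]
gripper_width: 0.0401
```

```bash
python3 - <<'E'
from h import *
from workcell import arm
import cv2
f=arm.grab_frame("wrist");D=arm.grab_frame("side");s=arm.state();print(s["t"],s["tcp_pos"].round(4),s["tcp_rot"].round(3))
im=f["pixels"].copy();d=D["pixels"].copy()
d=cv2.resize(d[90:270,200:390],(400,384));k=400/190
for (x,y) in [(a*.008,b*.095) for a in(-1,1) for b in(-1,1)]:
    X=C(x-.055,y,.063)
    cv2.drawMarker(im,tuple(np.round(proj(f,X,True)).astype(int).tolist()),(0,0,255),0,5,1)
    u=(proj(D,X)-[200,90])*k;cv2.drawMarker(d,tuple(np.round(u).astype(int).tolist()),(0,0,255),0,5,1)
cv2.imwrite("pics/i.png",np.hstack([im[:,60:460],d]))
y=PI/2+P[2];R=Ro.from_euler("xyz",rpy(y,20));tz=R.as_matrix()[:,2]
K=C(.0546,-.188,.1115);T=K+tz*.019;print("T",T)
plan([(C(-.09,-.16,.22),rpy(y,10),5),(T-tz*.08,rpy(y,20),5)],.44)
E
```

```text
24.95 [0.5577 0.0017 0.1901] [ 3.139e+00 -1.000e-03  1.173e+00]
T [ 0.58885067 -0.20810454  0.09364584]
{"rotation": [[0.0, 2.0, -0.0], [0.1, 2.0, -0.0], [-0.0, 2.0, -0.0], [0.0, 2.0, -0.1], [0.0, 2.0, 0.0]], "translation": [[-32, -7, -6], [-32, -7, -7], [-31, -7, -8], [-31, -7, -10], [-31, -7, -10]], "jaw": [0.44, 0.44, 0.44, 0.44, 0.44]}
{"rotation": [[0.0, 2.0, 0.0], [0.0, 2.0, 0.0], [0.0, 2.0, 0.0], [0.0, 2.0, 0.0], [0.0, 2.0, 0.0]], "translation": [[-11, 29, 8], [-12, 29, 8], [-12, 29, 8], [-13, 29, 7], [-12, 29, 7]], "jaw": [0.44, 0.44, 0.44, 0.44, 0.44]}
end [ 0.5785 -0.2331  0.1686] [ 3.141 -0.35   1.175]
```

View pics/i.png

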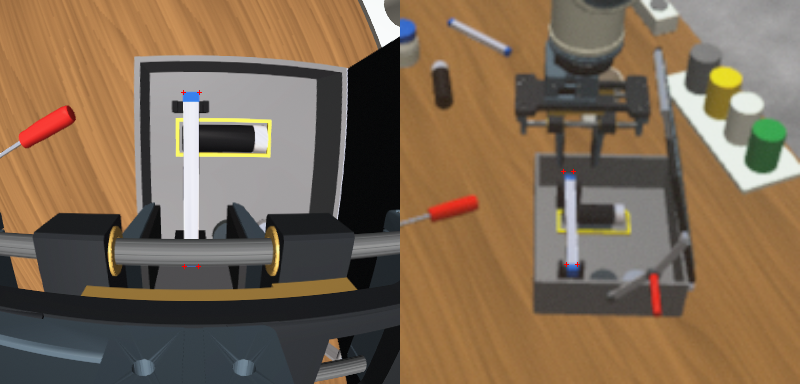

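play_rows(rotation=[[0,2,0],[0,2,0],[0,2,0],[0,2,0],[0,2,0]], translation=[[-32,-7,-6],[-32,-7,-7],[-31,-7,-8],[-31,-7,-10],[-31,-7,-10]], jaw=[0.44,0.44,0.44,0.44,0.44])

```text
t: 25.45
tcp_pos: [0.462, -0.1324, 0.2186]
tcp_rot: [-3.141, -0.177, 1.173]
ft_force: [0.6, -0.4, 0.4]
gripper_width: 0.0402
```

play_rows(rotation=[[0,2,0],[0,2,0],[0,2,0],[0,2,0],[0,2,0]], translation=[[-11,29,8],[-12,29,8],[-12,29,8],[-13,29,7],[-12,29,7]], jaw=[0.44,0.44,0.44,0.44,0.44])

```text
t: 25.95
tcp_pos: [0.5782, -0.234, 0.1661]
tcp_rot: [-3.14, -0.351, 1.172]
ft_force: [1.4, 0.9, 0.8]
gripper_width: 0.0397
```

play_rows(rotation=[[0,0,0],[0,0,0]], translation=[[0,0,0],[0,0,0]], jaw=[0.44,0.44])

```text
t: 26.15
tcp_pos: [0.5773, -0.2332, 0.1661]
tcp_rot: [-3.139, -0.35, 1.171]
ft_force: [0.1, -0.3, -0.4]
gripper_width: 0.0399
```

```bash
python3 - <<'E'
from h import *
from workcell import arm
import cv2
f=arm.grab_frame("wrist");s=arm.state();print(s["t"],s["tcp_pos"].round(4),s["tcp_rot"].round(3),s["qpos"].round(2))
hs=cv2.cvtColor(f["pixels"],cv2.COLOR_BGR2HSV);m=cv2.inRange(hs,(0,150,60),(8,255,255));k,l,st,ce=cv2.connectedComponentsWithStats(m)
for i in range(1,k):
    if st[i,4]>25: print("red",ce[i].round(1),st[i])
for y in(-.14,-.16,-.188,-.21): print(y,proj(f,C(.0546,y,.1115),True).round(1))
print(arm.place_of("wrist","knob")[:2])
cv2.imwrite("pics/j.png",f["pixels"])
y=PI/2+P[2];R=Ro.from_euler("xyz",rpy(y,20));tz=R.as_matrix()[:,2];T=C(.0546,-.188,.1115)+tz*.019
plan([(T,rpy(y,20),5)],.44)
E
```

```text
26.2 [ 0.5772 -0.2327  0.1669] [-3.14  -0.35   1.172] [-0.67  0.57  1.4   0.35  1.28 -0.39]
red [67.3 42.8] [ 44  26  47  35 717]
red [508.4  75.7] [504  67   8  19 104]
red [252. 189.] [ 245  149   15   81 1211]
-0.14 [254.4 143.7]
-0.16 [254.5 167.4]
-0.188 [254.6 201.9]
-0.21 [254.7 229.4]
[{'position': [250.8, 205.3], 'p': 0.88}]
{"rotation": [[-0.0, -0.0, -0.0], [-0.0, -0.0, -0.0], [-0.0, -0.0, -0.0], [-0.0, -0.0, -0.1], [-0.0, -0.0, 0.0]], "translation": [[0, 0, 16], [0, 0, 15], [0, 1, 16], [0, 0, 16], [0, 0, 16]], "jaw": [0.44, 0.44, 0.44, 0.44, 0.44]}
end [ 0.5887 -0.2079  0.0933] [ 3.142 -0.35   1.175]
```

play_rows(rotation=[[0,0,0],[0,0,0],[0,0,0],[0,0,0],[0,0,0]], translation=[[0,0,16],[0,-1,15],[0,0,16],[0,0,16],[0,0,14]], jaw=[0.44,0.44,0.44,0.44,0.44])

```text
t: 26.75
tcp_pos: [0.5871, -0.2076, 0.0954]
tcp_rot: [3.141, -0.349, 1.174]
ft_force: [-0.5, 0.3, -0.5]
gripper_width: 0.0401
```

play_rows(rotation=[[0,0,0],[0,0,0],[0,0,0],[0,0,0],[0,0,0]], translation=[[0,0,0],[0,0,0],[0,0,0],[0,0,0],[0,0,0]], jaw=[0.44,0,0,0,0], newtons=35)

```text
t: 27.25
tcp_pos: [0.5868, -0.2086, 0.0958]
tcp_rot: [3.141, -0.349, 1.173]
ft_force: [-10.5, 2.7, 6.0]
gripper_width: 0.0113
```

```bash
cat > knob.py <<'E'
from h import *
from workcell import arm
s=arm.state();y=PI/2+P[2];R=Ro.from_euler("xyz",s["tcp_rot"]);tz=R.as_matrix()[:,2]
g=s["tcp_pos"]-tz*.019;d=g-C(0,0,.053);c,sn=np.cos(P[2]),np.sin(P[2]);X=c*d[0]+sn*d[1];Y=-sn*d[0]+c*d[1]
el=np.degrees(np.arctan2(d[2],X));print(s["t"],"grasp",X,Y,d[2]+.053,"el",el,"r",np.hypot(X,d[2]),"F",s["ft_force"].round(1),"w",s["gripper_width"])
E
python3 - <<'E'
from knob import *
K=lambda e:C(.08*np.cos(np.radians(e)),-.188,.053+.08*np.sin(np.radians(e)))+tz*.019
o=s["tcp_pos"]-K(el);print("radial offset",o)
for a in(62,):
    plan([(K(e),s["tcp_rot"],1) for e in np.linspace(el,a,6)[1:]]+[(K(e),s["tcp_rot"],1) for e in np.linspace(a,170,26)[1:]],0)
E
```

```text
27.25 grasp 0.052915655119390975 -0.1892533706608617 0.11368337874507284 el 48.91170651425527 r 0.08051421621448157 F [-10.5   2.7   6. ] w 0.011289445407603477
radial offset [-0.00017244 -0.00128663  0.00038756]
{"rotation": [[0.0, 0.0, 0.0], [0.0, 0.0, 0.0], [0.0, 0.0, 0.0], [0.0, 0.0, 0.0], [0.0, 0.0, 0.0]], "translation": [[2, -3, -1], [1, -3, -2], [0, -3, -2], [1, -3, -2], [1, -3, -2]], "jaw": [0, 0, 0, 0, 0]}
{"rotation": [[0.0, 0.0, 0.0], [0.0, 0.0, 0.0], [0.0, 0.0, 0.0], [0.0, 0.0, 0.0], [0.0, 0.0, 0.0]], "translation": [[0, -6, -2], [1, -5, -2], [1, -6, -2], [0, -6, -1], [1, -6, -1]], "jaw": [0, 0, 0, 0, 0]}
{"rotation": [[0.0, 0.0, 0.0], [0.0, 0.0, 0.0], [0.0, 0.0, 0.0], [0.0, 0.0, 0.0], [0.0, 0.0, 0.0]], "translation": [[0, -6, -1], [0, -6, 0], [0, -6, 1], [-1, -6, 1], [0, -6, 1]], "jaw": [0, 0, 0, 0, 0]}
{"rotation": [[0.0, 0.0, 0.0], [0.0, 0.0, 0.0], [0.0, 0.0, 0.0], [0.0, 0.0, 0.0], [0.0, 0.0, 0.0]], "translation": [[-1, -6, 2], [-1, -5, 2], [-1, -6, 2], [-1, -5, 3], [-1, -5, 3]], "jaw": [0, 0, 0, 0, 0]}
{"rotation": [[0.0, 0.0, 0.0], [0.0, 0.0, 0.0], [0.0, 0.0, 0.0], [0.0, 0.0, 0.0], [0.0, 0.0, 0.0]], "translation": [[-1, -5, 4], [-1, -4, 4], [-2, -4, 4], [-2, -4, 4], [-1, -3, 5]], "jaw": [0, 0, 0, 0, 0]}
{"rotation": [[0.0, 0.0, 0.0], [0.0, 0.0, 0.0], [0.0, 0.0, 0.0], [0.0, 0.0, 0.0], [0.0, 0.0, 0.0]], "translation": [[-2, -3, 5], [-2, -3, 5], [-2, -2, 5], [-2, -1, 6], [-2, -2, 5]], "jaw": [0, 0, 0, 0, 0]}
end [ 0.4655 -0.1566  0.0493] [ 3.141 -0.349  1.173]
```

play_rows(rotation=[[0,0,0],[0,0,0],[0,0,0],[0,0,0],[0,0,0]], translation=[[1,-3,-2],[1,-3,-2],[0,-3,-2],[1,-3,-2],[1,-3,-2]], jaw=[0,0,0,0,0])

```text
t: 27.75
tcp_pos: [0.5734, -0.2028, 0.1065]
tcp_rot: [3.14, -0.349, 1.173]
ft_force: [-0.9, -6.3, -4.9]
gripper_width: 0.0113
```

```bash
python3 knob.py
```

```text
27.75 grasp 0.038223374807855565 -0.18908793689135392 0.12431475584300994 el 61.80952440468542 r 0.08091242662687807 F [-0.9 -6.3 -4.9] w 0.011313927403712672
```

Past straight, small forces. Continue along the circle.

play_rows(rotation=[[0,0,0],[0,0,0],[0,0,0],[0,0,0],[0,0,0]], translation=[[0,-6,-2],[1,-5,-2],[1,-6,-2],[0,-6,-1],[1,-6,-1]], jaw=[0,0,0,0,0])

```text
t: 28.25
tcp_pos: [0.5465, -0.1913, 0.1152]
tcp_rot: [3.14, -0.349, 1.173]
ft_force: [-3.6, -6.8, 0.5]
gripper_width: 0.0111
```

play_rows(rotation=[[0,0,0],[0,0,0],[0,0,0],[0,0,0],[0,0,0]], translation=[[0,-6,-1],[0,-6,0],[0,-6,1],[-1,-6,1],[0,-6,1]], jaw=[0,0,0,0,0])

```text
t: 28.75
tcp_pos: [0.5183, -0.1794, 0.1127]
tcp_rot: [3.141, -0.35, 1.173]
ft_force: [-4.2, -3.3, 1.8]
gripper_width: 0.0109
```

```bash
python3 - <<'E'
from knob import *
E
```

```text
28.75 grasp -0.02154475278817125 -0.1887927530038376 0.13051831188403373 el 105.53226823714022 r 0.08045660352049258 F [-4.2 -3.3  1.8] w 0.010944523569064824
```

play_rows(rotation=[[0,0,0],[0,0,0],[0,0,0],[0,0,0],[0,0,0]], translation=[[-1,-6,2],[-1,-5,2],[-1,-6,2],[-1,-5,3],[-1,-5,3]], jaw=[0,0,0,0,0])

```text
t: 29.25
tcp_pos: [0.4926, -0.1688, 0.0991]
tcp_rot: [-3.14, -0.35, 1.173]
ft_force: [-6.9, 1.0, 1.5]
gripper_width: 0.0111
```

play_rows(rotation=[[0,0,0],[0,0,0],[0,0,0],[0,0,0],[0,0,0]], translation=[[-1,-5,4],[-1,-4,4],[-2,-4,4],[-2,-4,4],[-1,-3,5]], jaw=[0,0,0,0,0])

```text
t: 29.75
tcp_pos: [0.4737, -0.1604, 0.0767]
tcp_rot: [-3.139, -0.35, 1.173]
ft_force: [-18.3, -4.2, 0.5]
gripper_width: 0.0115
```

```bash
python3 - <<'E'
from knob import *
K=lambda e:C(.08*np.cos(np.radians(e)),Y,.053+.08*np.sin(np.radians(e)))+tz*.019
plan([(K(e),s["tcp_rot"],1) for e in np.linspace(el,171.5,11)[1:]],0)
E
```

```text
29.75 grasp -0.06999243087343386 -0.18851029295139848 0.09450145763894864 el 149.3345143519549 r 0.08137144072541586 F [-18.3  -4.2   0.5] w 0.01147676885894004
{"rotation": [[0.0, 0.0, 0.0], [0.0, 0.0, 0.0], [0.0, 0.0, 0.0], [0.0, 0.0, 0.0], [0.0, 0.0, 0.0]], "translation": [[-1, 0, 3], [-1, -2, 3], [-1, -1, 2], [-1, -1, 3], [-1, -1, 3]], "jaw": [0, 0, 0, 0, 0]}
{"rotation": [[0.0, 0.0, 0.0], [0.0, 0.0, 0.0], [0.0, 0.0, 0.0], [0.0, 0.0, 0.0], [0.0, 0.0, 0.0]], "translation": [[-1, -1, 3], [-1, -1, 2], [-1, -1, 3], [-1, -1, 3], [-1, 0, 3]], "jaw": [0, 0, 0, 0, 0]}
end [ 0.4654 -0.1567  0.0469] [-3.139 -0.35   1.173]
```

play_rows(rotation=[[0,0,0],[0,0,0],[0,0,0],[0,0,0],[0,0,0]], translation=[[-1,0,3],[-1,-2,3],[-1,-1,2],[-1,-1,3],[-1,-1,3]], jaw=[0,0,0,0,0])

```text
t: 30.25
tcp_pos: [0.4672, -0.1576, 0.0613]
tcp_rot: [-3.135, -0.35, 1.173]
ft_force: [-25.9, -4.8, -0.7]
gripper_width: 0.0113
```

```bash
python3 knob.py
```

```text
30.25 grasp -0.0769780670067566 -0.18843003206154027 0.07919301694490485 el 161.20830780404683 r 0.08131234184779566 F [-25.9  -4.8  -0.7] w 0.01131110775664908
```

play_rows(rotation=[[0,0,0],[0,0,0],[0,0,0],[0,0,0],[0,0,0]], translation=[[-1,-1,3],[-1,-1,2],[-1,-1,3],[-1,-1,2],[0,0,0]], jaw=[0,0,0,0,0])

```text
t: 30.75
tcp_pos: [0.4645, -0.1566, 0.0507]
tcp_rot: [-3.136, -0.35, 1.173]
ft_force: [-17.3, -1.7, -2.6]
gripper_width: 0.0112
```

```bash
python3 knob.py; python3 - <<'E'
from h import *
from workcell import arm
import cv2
S=arm.grab_frame("scene");D=arm.grab_frame("side")
for F,n in((S,"scene"),(D,"side")): print(n,arm.place_of(n,"handle")[:1],[proj(F,C(110e-3-(.265*np.cos(t)-.005*np.sin(t)),0,.075+.265*np.sin(t)+.005*np.cos(t))).round(1).tolist() for t in(0,.05,.1)])
E
```

```text
30.75 grasp -0.07989895774241332 -0.18857386979614724 0.0685164966185544 el 169.00987290748546 r 0.08139167718899494 F [-17.3  -1.7  -2.6] w 0.011190830512934319
scene [{'position': [273.3, 199.0], 'p': 0.74}] [[271.2, 197.1], [271.3, 194.6], [271.3, 192.3]]
side [{'position': [250.2, 187.4], 'p': 0.61}] [[249.3, 188.2], [249.5, 185.3], [249.9, 182.5]]
```

play_rows(rotation=[[0,0,0],[0,0,0],[0,0,0],[0,0,0],[0,0,0]], translation=[[0,0,1],[-1,0,1],[0,0,1],[0,0,0],[0,0,0]], jaw=[0,0,0,0,0])

```text
t: 31.45
tcp_pos: [0.4648, -0.1566, 0.0484]
tcp_rot: [-3.137, -0.35, 1.173]
ft_force: [-20.6, -2.5, 14.7]
gripper_width: 0.0112
```

```bash
python3 knob.py
```

```text
31.45 grasp -0.07962714493944922 -0.18847358016852286 0.06623191615481226 el 170.5651763231415 r 0.0807190548528415 F [-20.6  -2.5  14.7] w 0.011175521672222008
```

play_rows(rotation=[[0,0,0],[0,0,0],[0,0,0],[0,0,0],[0,0,0]], translation=[[0,0,-1],[0,0,0],[0,0,0],[0,0,0],[0,0,-8]], jaw=[0,0.4,0.4,0.4,0.4])

```text
t: 31.95
tcp_pos: [0.4663, -0.1608, 0.0568]
tcp_rot: [3.142, -0.35, 1.173]
ft_force: [0.7, -0.6, 0.4]
gripper_width: 0.0359
```

play_rows(rotation=[[0,0,0],[0,0,0],[0,0,0],[0,0,0],[0,0,0]], translation=[[0,0,-25],[0,0,-35],[0,0,-40],[0,0,-20],[0,0,0]], jaw=[0.4,0.4,0.4,0.4,0.4])

```text
t: 32.45
tcp_pos: [0.4513, -0.2009, 0.1727]
tcp_rot: [3.135, -0.347, 1.174]
ft_force: [-0.5, 0.7, -0.8]
gripper_width: 0.0364
```

```bash
python3 - <<'E'
from h import *
from workcell import arm
import cv2
S=arm.grab_frame("scene");D=arm.grab_frame("side");s=arm.state();print(s["t"],s["tcp_pos"].round(3),s["ft_force"].round(1))
S0,D0=cal("scene"),cal("side")
for F,F0,n in((S,S0,"scene"),(D,D0,"side")):
    hs=cv2.cvtColor(F["pixels"],cv2.COLOR_BGR2HSV);m=cv2.inRange(hs,(0,150,90),(8,255,255));k,l,st,ce=cv2.connectedComponentsWithStats(m)
    print(n,arm.place_of(n,"handle")[:1],[(ce[i].round(1).tolist(),int(st[i,4])) for i in range(1,k) if st[i,4]>15 and ce[i][1]<300 and 190<ce[i][0]<320])
cv2.imwrite("pics/k.png",np.hstack([cv2.resize(np.vstack([F["pixels"][y:y+140,x:x+170] for F in(A0,A)]),(400,600)) for A0,A,x,y in((S0,S,180,170),(D0,D,220,130))]))
E
```

```text
32.55 [ 0.45  -0.199  0.17 ] [-0.1  0.2 -0.4]
scene [{'position': [270.6, 198.3], 'p': 0.97}] [([296.6, 193.8], 152), ([206.5, 205.9], 77)]
side [] [([225.1, 186.9], 168), ([274.1, 237.2], 76)]
```

View pics/k.png

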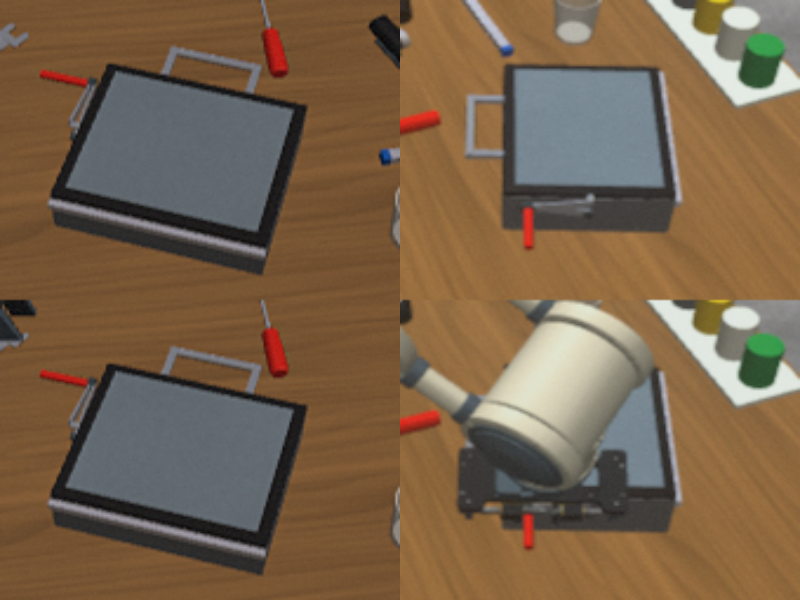

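play_rows(rotation=[[0,0,0],[0,0,0],[0,0,0]], translation=[[0,0,-20],[0,0,0],[0,0,0]], jaw=[0.4,0.4,0.4])

```text
t: 32.95
tcp_pos: [0.4477, -0.2049, 0.1879]
tcp_rot: [3.141, -0.35, 1.173]
ft_force: [-0.7, 0.4, -0.8]
gripper_width: 0.0364
```

```bash
python3 -c "
from workcell import arm
print(arm.close_job())"
```

```text
the job is handed in; nothing more can be done
None
```

The whole job is done and handed in at about 33 s of the 72 s allowed. I raised the lid until the stay locked and set the nearest lamp in its bay. Then I laid the long aluminium bar in the saddles, folded the stay by its red knob and lowered the lid shut, and let go.

**Last checks:**
- **Lamp and bar:** the wrist and side pictures taken before closing showed both on their target outlines to within about 2 pixels. I could not look at them again once the lid was shut.
- **Lid and stay:** in the final scene picture the knob, handle and lid sit where they did before I opened the case. In the side picture the knob's centre is 1.4 pixels lower and its visible area a little smaller, and the arm hid most of the lid and the handle.
- **Robot:** force on the tool was about 1 N, so it was touching nothing.

**What disagreed:**
- The case's measured turn was −0.397 rad, against the stated limit of 0.35. Every overlay I made with that value matched the pictures.
- At the first release of the lamp the fingers briefly dragged on something with about 12–15 N. The picture taken right after showed the lamp still in its bay.

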